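Hang the snap gauge on the gauge carousel

TASK

Turn the gauge carousel gently by its post until its empty hook faces the front against the stop. Then take the snap gauge out of the wooden stand and hang it by its hole on the empty hook, pushing it in past the spring latch until it is home against the hook's shoulder, and let it hang there freely. Be gentle with the carousel (never press on it with more than 25 N), do not drop the gauge, and leave the other parts on the bench where they are.

Things in the scene. Friction and masses are not known exactly. Their poses are not given: they have to be found in the camera images.
- foot: fixed foot of the carousel, disc 170 mm across; origin under its centre on the bench, on the carousel's upright axis. The empty hook's forward place is on its -x side. The column above is clamped at a height that differs by up to 16 mm up or down from run to run and is NOT measured: carousel heights given here are nominal, the true ones must be felt or seen
- rotor (a joint): turn of the carousel, rad: 0 = empty hook faces the foot's -x, at a hard stop; starts between -1.7 and -0.8 and grows anticlockwise seen from above; friction holds it. Turning post: upright, in a rubber foot (gives some 5 mm at 20 N), 14 mm thick, 58 mm from the axis, 45 degrees anticlockwise from the empty hook, to a 20 mm ball whose centre is 58 mm above hook height
- front_hook (a point): nominal home of the gauge on the empty hook when forward (height unmeasured, see foot): on the axis of its level round bar, 8 mm thick, 74.5 mm from the carousel axis; the point's -x points along the bar to its bare end, 130 mm from the carousel axis. The bar yields about 2 mm under 15 N. Behind is a 20 mm rubber-backed shoulder collar, face 72 mm from the axis, yielding 1 mm per 3 N; the gauge is home when touching it
- hub_axis (a point): point on the carousel axis, nominally at hook height, 150 mm above the bench. Hub disc 68 mm in radius, 14 thick. Hooks 90 degrees apart; three carry fixed gauges (tops 46 mm above hook height). Under the empty hook's bar a sprung latch slopes from the tip down to 13 mm below the bar at 97 mm from the axis; a gauge pushed inward folds it up (3 to 10 N) and it springs back
- gauge_mid (a point): centre of the loose snap gauge, a two-pronged flat steel gauge standing upright in the slot of the wooden stand: 130 mm tall, 44 mm wide (its y), plate 5 mm thick (its x), z up. The point is half-way up (65 mm above its underside). Its black grip on top is 14 mm thick (x), 36 mm wide (y), from 37 to 65 mm above this point. About 180 g; both faces alike
- gauge_hole (a point): centre of the round 16 mm hang hole through the plate of the loose gauge, 15 mm above gauge_mid, axis along the gauge's x
- stand: fixed wooden stand block, 60 x 90 x 45 mm (x, y, z), origin under its centre; the gauge's prongs stand 37 mm deep in its slot, gauge and stand having the same axes at the start
- gauge: the same loose gauge, origin at the middle of its underside, 65 mm below gauge_mid
- bearing_mid (a point): bystander: ball bearing 47 mm across, 14 high, lying flat; its centre
- piston_mid (a point): bystander: piston 66 mm across, 54 high, standing; its centre
- spring_mid (a point): bystander: coil valve spring 28 mm across, 42 high, standing; its centre
- sleeve_mid (a point): bystander: steel sleeve 24 mm across, 52 high, standing; its centre
Things that resemble listed ones, but are neither listed nor needed, are in the scene too. What is shaped like the foot but blue is not meant.

How it is judged:
By the outcome, as a careful person would: the job done as asked, in the order asked, and still so for the second after the job is handed in, with the robot touching nothing.
It also fails if it takes over 69 s, if anything falls off the work surface, if the arm or the gripper's body presses on something with over 40 N, if the wrist force passes 120 N, or if a joint passes its speed limit or range.

ROBOT

A 6-joint arm with a two-finger parallel gripper is mounted at the origin on a cart in front of the work surface, level with it; the furniture and walls round the work are solid. World frame = base frame: x ahead of the robot, y to its left, z up, the work surface at z = 0. Lengths are in m, angles in degrees, forces in N, time in s.
With the tool pointing down it reaches from about 0.375 to 0.9 m from the base axis. Payload 3.1 kg.
Tool frame: the origin (TCP) lies at the very end of the fingers, on their centre line; the grasp point (between the pads) lies 19 mm behind it; z points along the fingers, x is the direction in which the jaws open and shut, and the axes are right-handed (so a half turn about z gives the same grasp; the last joint's range is limited). The gripper opens to 87 mm and grips with 3 to 60 N. Pads are 19 mm wide; open, the fingers measure 117 mm over their backs; the gripper's body (75 mm by 190 mm) begins 51 mm behind the grasp point.
Start: joints at [-86.946, 30.224, 82.088, -0, 67.689, -10.227], TCP at [0.144, -0.608, 0.201] pointing down, gripper open.
Joint ranges: [-176.69, 176.69], [-43.24, 126.21], [12.49, 139.97], [-82, 262], [0, 151.66], [-163.58, 163.58]. Speed limits (degrees/s): [159.86, 159.86, 180, 180, 180, 180].

INTERFACE

Orientations are given as a 3x3 rotation matrix whose columns are the frame's x, y, z axes.
In Python, from rig import bot gives the robot as it stands.
- The arm moves only by the tool arm_command, never from a script. Its argument "plan" is a list of rows, each an object of numbers: "claw": the opening, from 0 (shut) to 1 (fully open); "dx", "dy", "dz": the shift along the tool's x, y, z in cm; "twist": the turn about the tool's z in degrees. A call has 1 to 8 rows; each row is the pose to reach, as a shift and turn from the pose measured when the call began, along the tool's axes at that moment; what a row does not reach only later rows make up. A row lasts 1/12 s, in which the tool goes at most 41.7 mm and 7.16 degrees, less where a joint would pass 70% of its speed; a pose out of reach is approached as far as the arm can. A call with a gripper value outside its range is refused whole. The fingers move at their own pace and stop on an object; the grip force is fixed at half the most. Time passes only in rows, so rows that repeat a pose let the fingers close. It gives the time, the measured TCP pose, the force and the opening at its end, in the units of the state.
- bot.read_state(): the state, without advancing time (a new reading comes with each control period).
- bot.capture(name): name is "scene" or "side" or "wrist"; returns the picture (480x640x3 uint8, red, green, blue); there is no depth.
- bot.calibration(name): a dict with "intrinsics" (3x3 intrinsics, pixels), "rvec" (rotation vector, rad) and "tvec" (3), from world to camera coordinates, as OpenCV has them; the wrist camera has in their place "T_tool_cam" (4x4, takes a point from camera to tool coordinates, whose origin is the TCP and whose axes are the tool frame's). Camera axes: x right, y down, z forward; pixel columns grow to the right and rows downward; lengths in m; the calibration is good to about 2 mm. A picture is of the moment at which its call begins: read the wrist's pose just before it. calibration takes no time and is no camera call.
- bot.hand_in(): hands the job in, once; it reports no verdict.
The state is a dict: "time_s": time; "joint_positions": joint angles; "qvel": joint speeds; "tau": joint torques, N m; "position": TCP position; "tcp_rot": TCP orientation; "force": force on the tool from outside, world axes, zero at the start; "moment": the same for the moment, N m; "opening": opening from 0.0 (shut) to 1.0 (fully open).
Only numpy, scipy, OpenCV 4.12 (cv2) and the standard library are available. Lean on these libraries where they do the work, as an engineer would, in place of code of your own. Each camera call takes 0.05 s, during which the arm holds its last target.

## Working session

There is one attempt and no reset: what is moved stays moved. The work goes in short steps, Python scripts to look and compute and a tool call to move; the robot and the scene stay as the last step left them, time stands still between calls to the robot, and variables do not carry over. Pictures are saved under pics/ and viewed, and the job is handed in when it is done.

Besides the shell and the picture viewer there is one more tool, called after "Emit:" in YAML: its name, and indented under it one key for each argument. arm_command: Moves the arm, as the interface text tells. Its arguments: {"type":"object","properties":{"plan":{"type":"array"}},"required":["plan"]}

```bash
ls; mkdir -p pics; python3 - <<'E'
from rig import bot
import cv2
for n in("scene","side","wrist"):
    cv2.imwrite(f"pics/{n}0.png",bot.capture(n)[:,:,::-1]); print(n,bot.calibration(n))
print(bot.read_state())
E
```

```text
pics
scene {'intrinsics': array([[498.60797149,   0.        , 327.21711398],
       [  0.        , 498.60797149, 246.38906356],
       [  0.        ,   0.        ,   1.        ]]), 'rvec': array([ 1.03160507, -2.25370854,  1.16924437]), 'tvec': array([0.2523176 , 0.39873684, 0.96505439])}
side {'intrinsics': array([[453.3291383 ,   0.        , 318.76410642],
       [  0.        , 453.3291383 , 237.08982668],
       [  0.        ,   0.        ,   1.        ]]), 'rvec': array([ 2.03312184, -0.40044214,  0.20613486]), 'tvec': array([-0.55409868,  0.14327119,  1.39932129])}
wrist {'intrinsics': array([[339.9897644 ,   0.        , 316.57441873],
       [  0.        , 339.9897644 , 236.63045922],
       [  0.        ,   0.        ,   1.        ]]), 'T_tool_cam': array([[ 9.99999973e-01,  2.06632491e-04,  1.02665765e-04,
        -1.08684876e-03],
       [-2.26997453e-04,  9.60788908e-01,  2.77280766e-01,
        -7.57987032e-02],
       [-4.13449126e-05, -2.77280782e-01,  9.60788929e-01,
        -1.85321253e-01],
       [ 0.00000000e+00,  0.00000000e+00,  0.00000000e+00,
         1.00000000e+00]])}
{'time_s': 0.15, 'joint_positions': array([-8.69466217e+01,  3.02671102e+01,  8.21391707e+01, -1.37864126e-03,
        6.76861072e+01, -1.02278800e+01]), 'qvel': array([-0.05271884, -0.19070835, -0.09221994,  0.02130142,  0.0278787 ,
        0.00739864]), 'tau': array([ 2.91147644e-04, -4.40429127e+01, -1.76842350e+01,  6.33584918e-02,
        5.52062981e-02, -1.06136620e-04]), 'position': array([ 0.14356617, -0.60769485,  0.19979432]), 'tcp_rot': array([[ 2.29740217e-01, -9.73251982e-01, -1.08118975e-04],
       [-9.73250688e-01, -2.29740090e-01,  1.60900019e-03],
       [-1.59080189e-03, -2.64425185e-04, -9.99998700e-01]]), 'force': array([0.04322493, 0.05065826, 0.33998447]), 'moment': array([-0.00053044,  0.03157224, -0.06845764]), 'opening': 1.0015210803437387}
```

View pics/scene0.png

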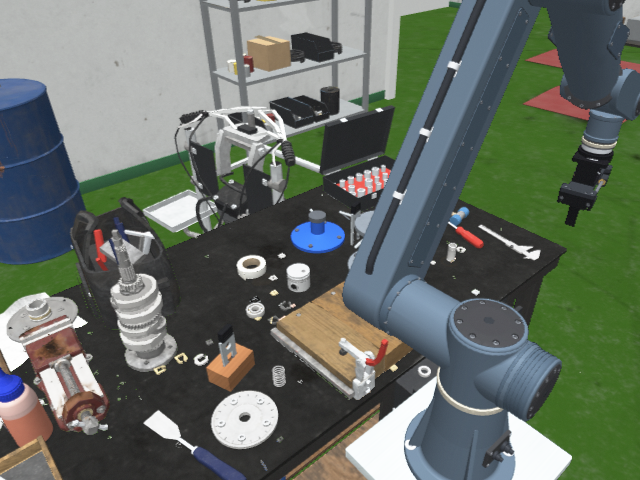

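View pics/side0.png

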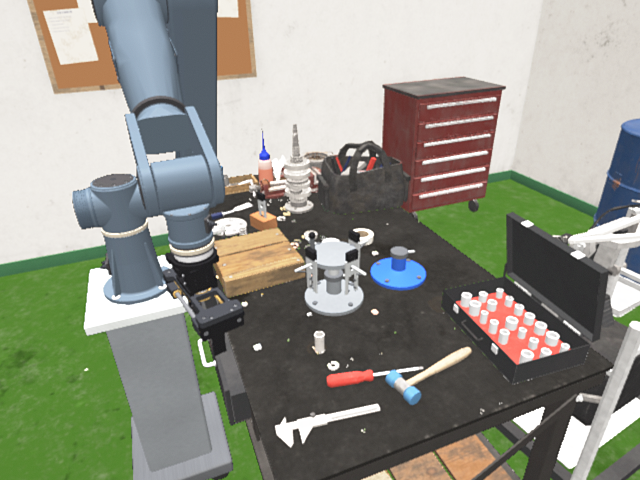

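View pics/wrist0.png

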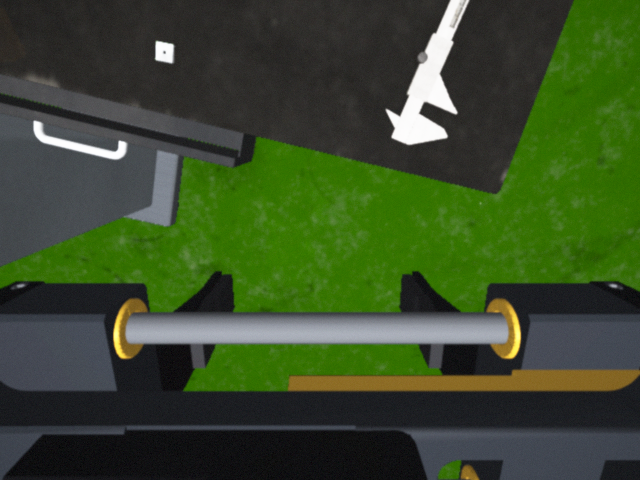

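```bash
cat > h.py <<'E'
import numpy as np,cv2
from rig import bot
def cam(n,state=None):
    c=bot.calibration(n);K=c["intrinsics"]
    if n!="wrist": R=cv2.Rodrigues(c["rvec"])[0];t=np.array(c["tvec"]).reshape(3)
    else:
        s=state or bot.read_state();T=np.eye(4);T[:3,:3]=s["tcp_rot"];T[:3,3]=s["position"]
        M=np.linalg.inv(T@c["T_tool_cam"]);R=M[:3,:3];t=M[:3,3]
    return K,R,t
def ray(C,u,v):
    K,R,t=C;d=R.T@np.linalg.solve(K,[u,v,1.]);return -R.T@t,d
def atz(C,u,v,z):
    o,d=ray(C,u,v);return o+d*(z-o[2])/d[2]
def proj(C,p):
    K,R,t=C;q=(R@np.atleast_2d(p).T).T+t;q=q@K.T;return q[:,:2]/q[:,2:]
def crop(src,dst,x0,y0,x1,y1,k):
    im=cv2.imread(src)[y0:y1,x0:x1];cv2.imwrite(dst,cv2.resize(im,None,fx=k,fy=k,interpolation=cv2.INTER_CUBIC))
def tri(*rs):
    A=0;b=0
    for o,d in rs:
        d=d/np.linalg.norm(d);P=np.eye(3)-np.outer(d,d);A=A+P;b=b+P@o
    p=np.linalg.solve(A,b)
    return p,[np.linalg.norm(np.cross(p-o,d/np.linalg.norm(d))) for o,d in rs]
E
python3 - <<'E'
from h import *
crop("pics/side0.png","pics/s0c.png",285,215,385,325,7) 
crop("pics/scene0.png","pics/c0c.png",180,310,300,400,6) 
crop("pics/side0.png","pics/s0d.png",230,180,310,240,8)
E
```

```text
(no output)
```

View pics/s0c.png

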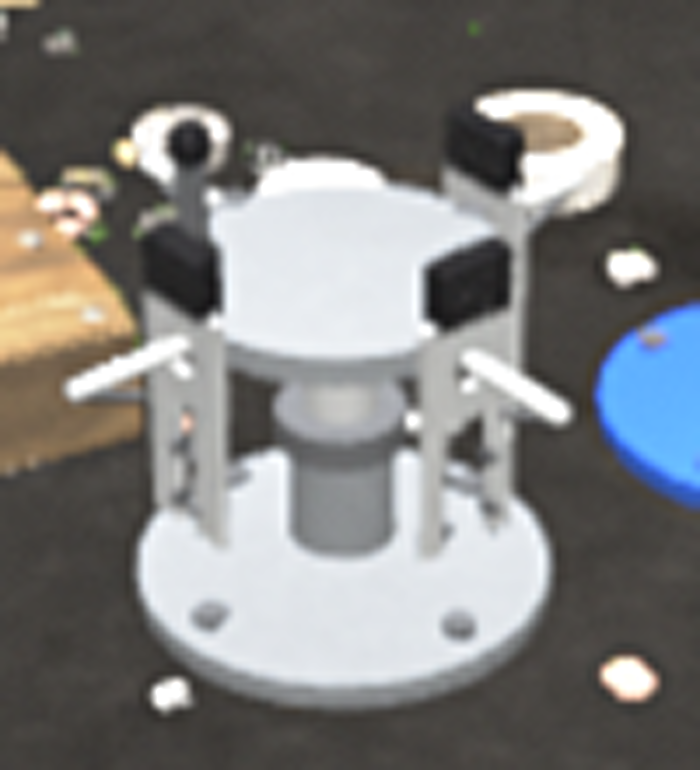

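View pics/c0c.png

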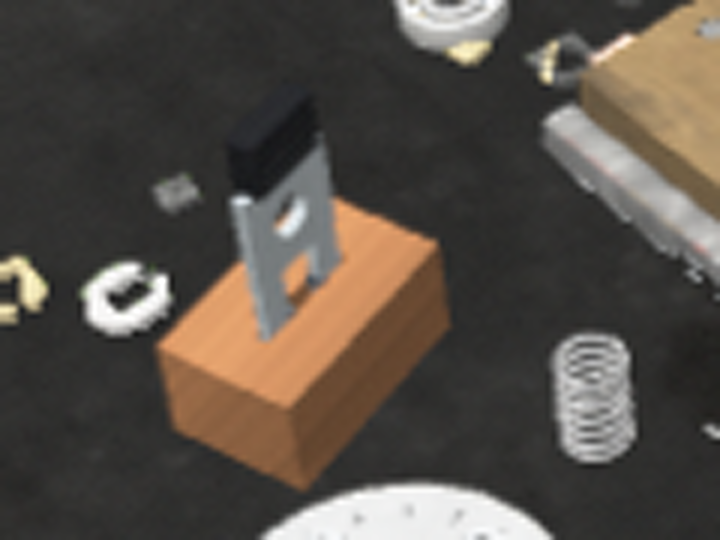

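View pics/s0d.png

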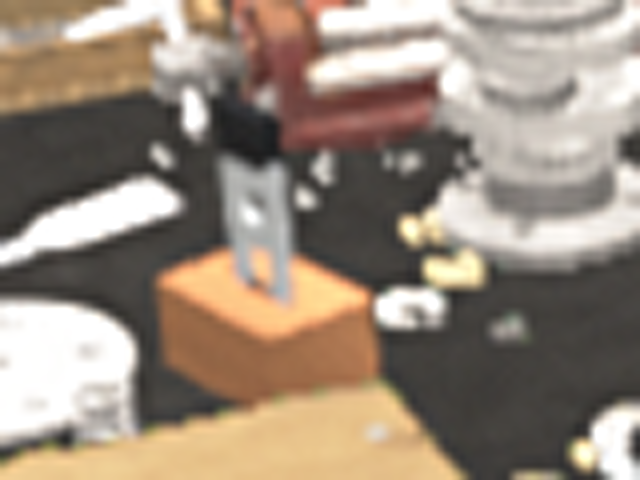

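```bash
python3 - <<'E'
from h import *
S=cam("side");C=cam("scene")
print("side cam",-S[1].T@S[2],"scene",-C[1].T@C[2])
f=lambda x,y:(285+x/7,215+y/7)
# foot top extremes
for z in (.0,.01,.014):
  print(z,[atz(S,*f(*p),z).round(4) for p in [(138,575),(550,575),(344,445),(344,690),(344,707)]])
# fit foot circle r=.085
from scipy.optimize import least_squares
for z in (0.012,):
  pts=[(138,565),(552,570),(172,640),(345,692),(500,650),(230,470),(440,455)]
  P=np.array([atz(S,*f(*p),z)[:2] for p in pts])
  r=least_squares(lambda q:np.hypot(*(P-q[:2]).T)-.085,[.6,-.2]);print("foot",r.x,r.fun.round(4))
ct=r.x
for z in (.192,.208,.224):
  b=atz(S,*f(190,143),z)[:2]; d=b-ct; print("ball",z,b.round(4),np.hypot(*d).round(4),np.degrees(np.arctan2(d[1],d[0])))
for n,pts in dict(FL=(180,262),FR=(468,275),RR=(485,140)).items():
  for z in (.182,.198):
    b=atz(S,*f(*pts),z)[:2];d=b-ct;print(n,z,b.round(3),np.hypot(*d).round(3),np.degrees(np.arctan2(d[1],d[0])).round(1))
g=lambda x,y:(180+x/6,310+y/6)
print("stand top corners",[atz(C,*g(*p),.045).round(4) for p in [(158,348),(292,408),(440,242),(335,195)]])
print("stand bottom",[atz(C,*g(*p),0).round(4) for p in [(174,430),(304,490),(450,325)]])
k=lambda x,y:(230+x/8,180+y/8)
print("side stand top",[atz(S,*k(*p),.045).round(4) for p in [(158,283),(268,340),(376,297)]])
print("grip hole tri",tri(ray(C,*g(292,213)),ray(S,*k(254,215))))
E
```

```text
side cam [ 0.10711137 -1.29212577  0.777554  ] scene [-0.27321684  0.54973237  0.88155096]
0.0 [array([ 0.4456, -0.2698,  0.    ]), array([ 0.602 , -0.3373,  0.    ]), array([ 0.5621, -0.2148,  0.    ]), array([ 0.494 , -0.3738,  0.    ]), array([ 0.4898, -0.3835,  0.    ])]
0.01 [array([ 0.4413, -0.283 ,  0.01  ]), array([ 0.5956, -0.3496,  0.01  ]), array([ 0.5562, -0.2286,  0.01  ]), array([ 0.489 , -0.3856,  0.01  ]), array([ 0.4849, -0.3952,  0.01  ])]
0.014 [array([ 0.4395, -0.2882,  0.014 ]), array([ 0.5931, -0.3545,  0.014 ]), array([ 0.5539, -0.2341,  0.014 ]), array([ 0.487 , -0.3903,  0.014 ]), array([ 0.4829, -0.3999,  0.014 ])]
foot [ 0.52182553 -0.31066243] [ 0.0002 -0.0008  0.0015  0.0006 -0.0003 -0.0017  0.003 ]
ball 0.192 [ 0.4782 -0.2613] 0.0659 131.4674155972709
ball 0.208 [ 0.4681 -0.2895] 0.0578 158.48166164926397
ball 0.224 [ 0.4579 -0.3176] 0.0643 -173.77658143459192
FL 0.182 [ 0.448 -0.33 ] 0.076 -165.3
FL 0.198 [ 0.439 -0.356] 0.095 -151.5
FR 0.182 [ 0.542 -0.382] 0.074 -74.4
FR 0.198 [ 0.53  -0.406] 0.096 -85.1
RR 0.182 [ 0.593 -0.289] 0.074 17.0
RR 0.198 [ 0.58  -0.316] 0.058 -5.3
stand top corners [array([0.4698, 0.2773, 0.045 ]), array([0.4136, 0.255 , 0.045 ]), array([0.4459, 0.1708, 0.045 ]), array([0.493 , 0.1878, 0.045 ])]
stand bottom [array([0.4705, 0.2779, 0.    ]), array([0.4147, 0.2558, 0.    ]), array([0.4457, 0.1716, 0.    ])]
side stand top [array([0.4131, 0.243 , 0.045 ]), array([0.4446, 0.1631, 0.045 ]), array([0.5028, 0.186 , 0.045 ])]
grip hole tri (array([0.45837537, 0.22100589, 0.08249414]), [np.float64(0.002165224570454195), np.float64(0.0021652245704543273)])
```

```bash
cat >> h.py <<'E'
def delta(p,yaw=None):
    s=bot.read_state();R=s["tcp_rot"];d=R.T@(np.array(p)-s["position"])*100
    cy=np.degrees(np.arctan2(R[1,0],R[0,0]));tw=0 if yaw is None else -((yaw-cy+180)%360-180)
    print("dx dy dz cm",d.round(2),"twist",round(tw,1),"yaw",round(cy,1),"t",s["time_s"])
E
python3 -c "
from h import *
delta([.477,-.389,.33],-30)"
```

```text
dx dy dz cm [-13.64 -37.48 -12.99] twist -46.7 yaw -76.7 t 0.15
```

Emit:
arm_command:
  plan:
    - {"claw": 0, "dx": -5.4, "dy": -15, "dz": -13, "twist": -20}
    - {"claw": 0, "dx": -5.4, "dy": -15, "dz": -13, "twist": -20}
    - {"claw": 0, "dx": -5.4, "dy": -15, "dz": -13, "twist": -20}
    - {"claw": 0, "dx": -13.6, "dy": -37.5, "dz": -13, "twist": -46.7}
    - {"claw": 0, "dx": -13.6, "dy": -37.5, "dz": -13, "twist": -46.7}
    - {"claw": 0, "dx": -13.6, "dy": -37.5, "dz": -13, "twist": -46.7}
    - {"claw": 0, "dx": -13.6, "dy": -37.5, "dz": -13, "twist": -46.7}
    - {"claw": 0, "dx": -13.6, "dy": -37.5, "dz": -13, "twist": -46.7}

```text
time_s: 0.82
position: [0.3978, -0.4407, 0.314]
tcp_rot: [[0.867, -0.498, -0.0], [-0.498, -0.867, 0.002], [-0.001, -0.002, -1.0]]
force: [-0.2, -1.4, -0.4]
opening: 0.479
```

```bash
python3 -c "
from h import *
delta([.477,-.389,.33],-30)"
```

```text
dx dy dz cm [ 4.29 -8.43 -1.59] twist 0.1 yaw -29.9 t 0.8167
```

Emit:
arm_command:
  plan:
    - {"claw": 0, "dx": 4.3, "dy": -8.4, "dz": -1.6}
    - {"claw": 0, "dx": 4.3, "dy": -8.4, "dz": -1.6}
    - {"claw": 0, "dx": 4.3, "dy": -8.4, "dz": -1.6}
    - {"claw": 0, "dx": 4.3, "dy": -8.4, "dz": -1.6}
    - {"claw": 0, "dx": 4.3, "dy": -8.4, "dz": -1.6}

```text
$.plan[0]: bad value
```

```bash
cat >> h.py <<'E'
import pickle
def wsnap(tag,names=("wrist",)):
    for n in names:
        s=bot.read_state();im=bot.capture(n);cv2.imwrite(f"pics/{n}_{tag}.png",im[:,:,::-1])
        pickle.dump(s,open(f"pics/{n}_{tag}.pkl","wb"))
    print(s["time_s"],s["position"].round(4),s["force"].round(1),s["opening"])
def wcam(tag): return cam("wrist",pickle.load(open(f"pics/wrist_{tag}.pkl","rb")))
E
python3 -c "
from h import *
wsnap('a',('wrist','scene'))"
```

```text
0.8667 [ 0.405  -0.4361  0.3157] [3.4 1.6 1.1] 0.43389917208025963
```

View pics/wrist_a.png

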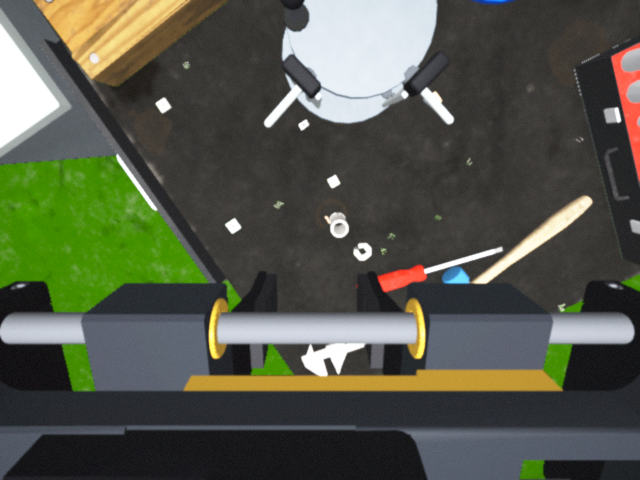

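View pics/scene_a.png

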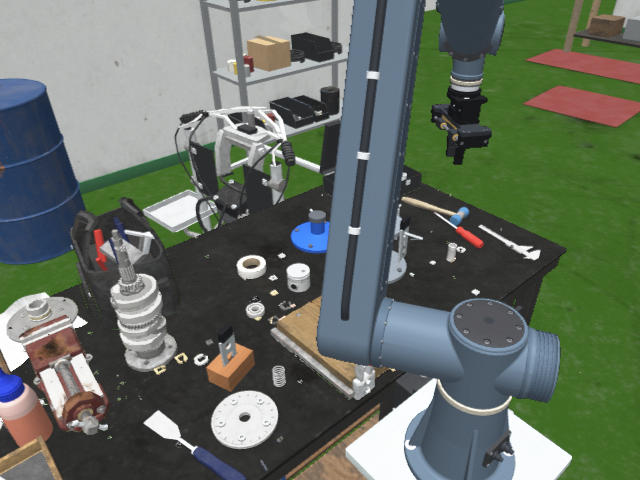

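Emit:
arm_command:
  plan:
    - {"claw": 0, "dx": 3.9, "dy": -7.8, "dz": -1.4, "twist": 0}
    - {"claw": 0, "dx": 3.9, "dy": -7.8, "dz": -1.4, "twist": 0}
    - {"claw": 0, "dx": 3.9, "dy": -7.8, "dz": -1.4, "twist": 0}
    - {"claw": 0, "dx": 3.9, "dy": -7.8, "dz": -1.4, "twist": 0}
    - {"claw": 0, "dx": 3.9, "dy": -7.8, "dz": -1.4, "twist": 0}

```text
time_s: 1.33
position: [0.4733, -0.3903, 0.3288]
tcp_rot: [[0.87, -0.493, 0.002], [-0.493, -0.87, 0.001], [0.001, -0.002, -1.0]]
force: [-0.1, 0.1, -0.1]
opening: 0.04
```

```bash

python3 -c "
from h import *
wsnap('b',('wrist',))"
```

```text
1.3333 [ 0.4733 -0.3903  0.3288] [-0.1  0.1 -0.1] 0.03982613513082479
```

View pics/wrist_b.png

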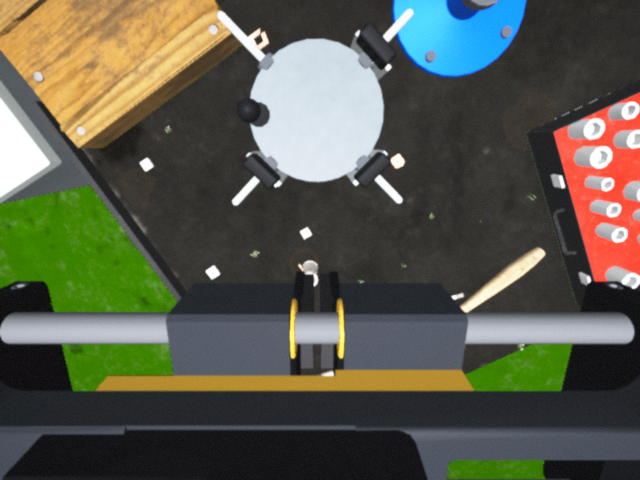

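```bash
python3 - <<'E'
from h import *
crop("pics/wrist_b.png","pics/b1.png",210,0,420,215,3)
S=cam("side");W=wcam("b")
f=lambda x,y:(285+x/7,215+y/7)
print("ball",tri(ray(W,249,110),ray(S,*f(190,143))))
E
```

```text
ball (array([ 0.4723546 , -0.27384506,  0.19965741]), [np.float64(0.0012763646148060159), np.float64(0.0012763646148061432)])
```

View pics/b1.png

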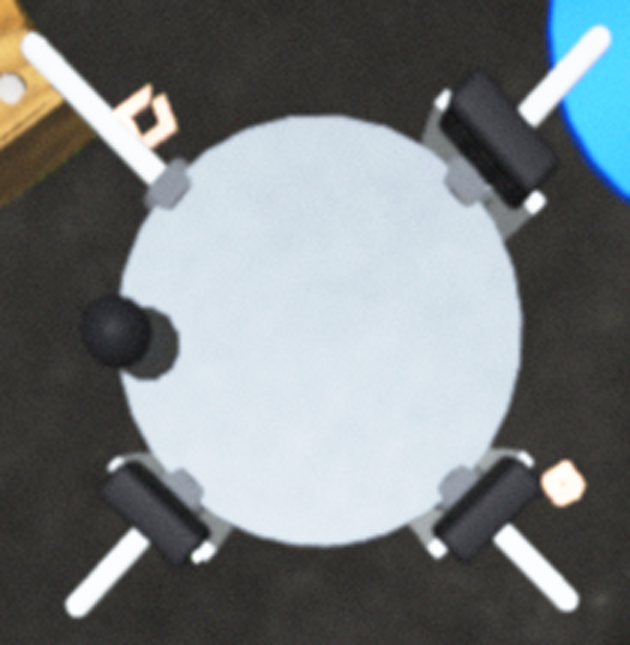

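```bash
python3 - <<'E'
from h import *
from scipy.optimize import least_squares
S=cam("side");W=wcam("b")
f=lambda x,y:(285+x/7,215+y/7); g=lambda x,y:(210+x/3,y/3)
tipsW=np.array([g(x,y) for x,y in [(30,40),(75,610),(572,606),(604,33)]]) # empty, +90,+180,+270
tipsS=np.array([f(68,390),f(572,413)])
ballW=g(117,330);ballS=f(190,143)
def model(q):
    x,y,th,z=q[:4];T=np.array([[x+.130*np.cos(th+k*np.pi/2),y+.130*np.sin(th+k*np.pi/2),z] for k in range(4)])
    b=np.array([x+.058*np.cos(th+np.pi/4),y+.058*np.sin(th+np.pi/4),z+.058]);return T,b
def res(q,full=True):
    T,b=model(q)
    o=np.r_[q[4:6],0]  # relative offset of side cam world
    r=[proj(W,T)-tipsW,proj(W,b)-ballW,proj(S,T[1:3]+o)-tipsS,proj(S,b+o)-ballS]
    return np.r_[np.vstack(r).ravel(),q[4:6]/.002]
r=least_squares(res,[.522,-.311,1.83,.15,0,0],x_scale=[.01,.01,.1,.01,.01,.01])
print(r.x.round(4),np.degrees(r.x[2]));print(r.fun.round(1))
J=np.linalg.inv(r.jac.T@r.jac);print("sd",np.sqrt(np.diag(J)).round(4))
E
```

```text
[ 5.2260e-01 -3.0200e-01  1.8521e+00  1.4270e-01  1.4000e-03 -4.0000e-04] 106.1155727768027
[-0.5  0.1 -0.6  0.   0.1 -0.5  0.4  0.1  0.8  0.3  0.1  0.1 -0.8  0.4
 -0.1 -0.4  0.7 -0.2]
sd [0.0004 0.0005 0.0036 0.0012 0.0013 0.0017]
```

```bash
cat >> h.py <<'E'
AX=np.array([.5226,-.302])
def push(phi,back,z,rad=58):
    a=np.radians(phi);u=np.array([np.cos(a),np.sin(a)]);t=np.array([-u[1],u[0]])
    p=AX+(rad*u-back*t)/1000;delta([*p,z],phi-180)
E
python3 -c "
from h import *
push(151,30,.26);push(151,30,.173)"
```

```text
dx dy dz cm [ -5.88 -13.1    6.9 ] twist -0.6 yaw -29.6 t 1.3833
dx dy dz cm [ -5.89 -13.08  15.6 ] twist -0.6 yaw -29.6 t 1.3833
```

Emit:
arm_command:
  plan:
    - {"claw": 0, "dx": -5.9, "dy": -13.1, "dz": 3, "twist": 0}
    - {"claw": 0, "dx": -5.9, "dy": -13.1, "dz": 3, "twist": 0}
    - {"claw": 0, "dx": -5.9, "dy": -13.1, "dz": 3, "twist": 0}
    - {"claw": 0, "dx": -5.9, "dy": -13.1, "dz": 3, "twist": 0}
    - {"claw": 0, "dx": -5.9, "dy": -13.1, "dz": 7, "twist": 0}
    - {"claw": 0, "dx": -5.9, "dy": -13.1, "dz": 11, "twist": 0}
    - {"claw": 0, "dx": -5.9, "dy": -13.1, "dz": 15, "twist": 0}
    - {"claw": 0, "dx": -5.9, "dy": -13.1, "dz": 15.6, "twist": 0}

```text
time_s: 2.05
position: [0.4807, -0.2455, 0.1668]
tcp_rot: [[0.868, -0.496, -0.01], [-0.496, -0.868, 0.01], [-0.014, -0.004, -1.0]]
force: [-0.6, 1.2, 0.6]
opening: -0.002
```

```bash

python3 -c "
from h import *
wsnap('c',('wrist','side'))
for k in (151,154,157,160,163,166,169): push(k,16.5,.173)"
```

```text
2.1 [ 0.482  -0.2463  0.1685] [-1.1 -0.6 -0.3] 0.002772127949798298
dx dy dz cm [ 0.21  1.23 -0.18] twist -0.8 yaw -29.8 t 2.15
dx dy dz cm [ 0.13  1.53 -0.18] twist -3.8 yaw -29.8 t 2.15
dx dy dz cm [ 0.07  1.84 -0.18] twist -6.8 yaw -29.8 t 2.15
dx dy dz cm [ 0.03  2.16 -0.18] twist -9.8 yaw -29.8 t 2.15
dx dy dz cm [ 0.01  2.47 -0.18] twist -12.8 yaw -29.8 t 2.15
dx dy dz cm [-0.    2.79 -0.18] twist -15.8 yaw -29.8 t 2.15
dx dy dz cm [ 0.    3.1  -0.18] twist -18.8 yaw -29.8 t 2.15
```

View pics/wrist_c.png

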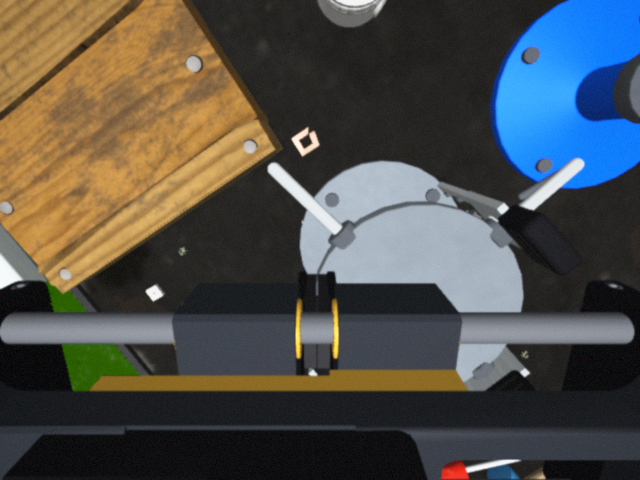

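View pics/side_c.png

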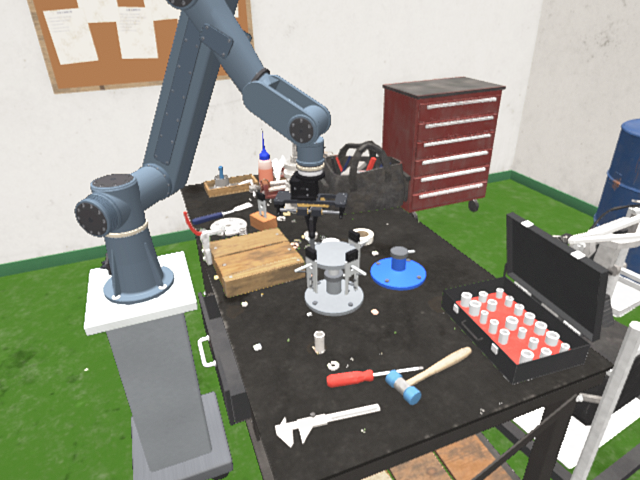

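Emit:
arm_command:
  plan:
    - {"claw": 0, "dx": 0.2, "dy": 0.5, "dz": -0.2, "twist": 0}
    - {"claw": 0, "dx": 0.2, "dy": 0.9, "dz": -0.2, "twist": -1}
    - {"claw": 0, "dx": 0.2, "dy": 1.2, "dz": -0.2, "twist": -2}
    - {"claw": 0, "dx": 0.1, "dy": 1.4, "dz": -0.2, "twist": -3}
    - {"claw": 0, "dx": 0.1, "dy": 1.55, "dz": -0.2, "twist": -4}
    - {"claw": 0, "dx": 0.1, "dy": 1.7, "dz": -0.2, "twist": -5.5}
    - {"claw": 0, "dx": 0.1, "dy": 1.85, "dz": -0.2, "twist": -7}

```text
time_s: 2.73
position: [0.476, -0.2642, 0.1741]
tcp_rot: [[0.923, -0.385, -0.002], [-0.385, -0.923, 0.005], [-0.004, -0.004, -1.0]]
force: [0.0, 2.2, 1.9]
opening: 0.009
```

```bash

python3 -c "
from h import *
print(bot.read_state()['force'])
for k in (151,157,160,163,166,169,172,175): push(k,16.5,.173)"
```

```text
[0.03031022 2.21072301 1.85181038]
dx dy dz cm [ 0.18 -0.59  0.12] twist 6.4 yaw -22.6 t 2.7333
dx dy dz cm [-0.03  0.01  0.11] twist 0.4 yaw -22.6 t 2.7333
dx dy dz cm [-0.11  0.31  0.11] twist -2.6 yaw -22.6 t 2.7333
dx dy dz cm [-0.18  0.62  0.11] twist -5.6 yaw -22.6 t 2.7333
dx dy dz cm [-0.23  0.94  0.11] twist -8.6 yaw -22.6 t 2.7333
dx dy dz cm [-0.26  1.25  0.11] twist -11.6 yaw -22.6 t 2.7333
dx dy dz cm [-0.27  1.56  0.11] twist -14.6 yaw -22.6 t 2.7333
dx dy dz cm [-0.27  1.88  0.11] twist -17.6 yaw -22.6 t 2.7333
```

Emit:
arm_command:
  plan:
    - {"claw": 0, "dx": -0.05, "dy": 0.2, "dz": 0, "twist": -2}
    - {"claw": 0, "dx": -0.1, "dy": 0.4, "dz": 0, "twist": -4}
    - {"claw": 0, "dx": -0.2, "dy": 0.6, "dz": 0, "twist": -6}
    - {"claw": 0, "dx": -0.2, "dy": 0.8, "dz": 0, "twist": -8}
    - {"claw": 0, "dx": -0.25, "dy": 1.0, "dz": 0, "twist": -10}
    - {"claw": 0, "dx": -0.25, "dy": 1.25, "dz": 0, "twist": -12}
    - {"claw": 0, "dx": -0.3, "dy": 1.5, "dz": 0, "twist": -14}
    - {"claw": 0, "dx": -0.3, "dy": 1.7, "dz": 0, "twist": -16}

```text
time_s: 3.4
position: [0.4668, -0.2785, 0.1746]
tcp_rot: [[0.994, -0.113, -0.001], [-0.113, -0.994, 0.005], [-0.002, -0.005, -1.0]]
force: [1.7, 2.0, 0.5]
opening: 0.008
```

```bash

python3 -c "
from h import *
wsnap('d',('side',))
for k in (169,172,175,178,181,184,187,190,193,196): push(k,16.5,.173)
crop('pics/side_d.png','pics/d1.png',285,205,385,315,6) "
```

```text
3.4 [ 0.4668 -0.2785  0.1746] [1.7 2.  0.5] 0.007864285396009451
dx dy dz cm [ 0.17 -0.43  0.15] twist 4.6 yaw -6.4 t 3.45
dx dy dz cm [ 0.07 -0.14  0.15] twist 1.6 yaw -6.4 t 3.45
dx dy dz cm [-0.02  0.17  0.15] twist -1.4 yaw -6.4 t 3.45
dx dy dz cm [-0.09  0.48  0.15] twist -4.4 yaw -6.4 t 3.45
dx dy dz cm [-0.15  0.79  0.15] twist -7.4 yaw -6.4 t 3.45
dx dy dz cm [-0.19  1.1   0.15] twist -10.4 yaw -6.4 t 3.45
dx dy dz cm [-0.21  1.41  0.15] twist -13.4 yaw -6.4 t 3.45
dx dy dz cm [-0.21  1.73  0.15] twist -16.4 yaw -6.4 t 3.45
dx dy dz cm [-0.2   2.05  0.14] twist -19.4 yaw -6.4 t 3.45
dx dy dz cm [-0.17  2.36  0.14] twist -22.4 yaw -6.4 t 3.45
```

View pics/d1.png

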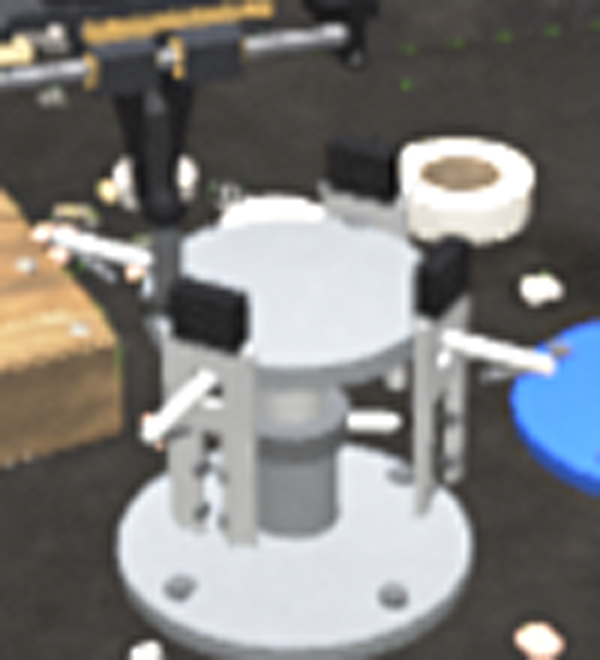

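Emit:
arm_command:
  plan:
    - {"claw": 0, "dx": 0, "dy": 0.2, "dz": 0, "twist": -2}
    - {"claw": 0, "dx": -0.1, "dy": 0.45, "dz": 0, "twist": -4.5}
    - {"claw": 0, "dx": -0.15, "dy": 0.7, "dz": 0, "twist": -7}
    - {"claw": 0, "dx": -0.2, "dy": 0.95, "dz": 0, "twist": -9}
    - {"claw": 0, "dx": -0.2, "dy": 1.2, "dz": 0, "twist": -11}
    - {"claw": 0, "dx": -0.2, "dy": 1.4, "dz": 0, "twist": -13.5}
    - {"claw": 0, "dx": -0.2, "dy": 1.6, "dz": 0, "twist": -15.5}
    - {"claw": 0, "dx": -0.2, "dy": 1.8, "dz": 0, "twist": -17}

```text
time_s: 4.12
position: [0.4621, -0.2958, 0.1746]
tcp_rot: [[0.983, 0.186, -0.003], [0.186, -0.983, 0.006], [-0.002, -0.006, -1.0]]
force: [0.2, 2.2, -0.7]
opening: 0.006
```

```bash

python3 -c "
from h import *
for k in (187,190,193,196,199,202,205,208,211): push(k,16.5,.174)"
```

```text
dx dy dz cm [ 0.15 -0.29  0.06] twist 3.7 yaw 10.7 t 4.1167
dx dy dz cm [0.05 0.01 0.06] twist 0.7 yaw 10.7 t 4.1167
dx dy dz cm [-0.03  0.32  0.06] twist -2.3 yaw 10.7 t 4.1167
dx dy dz cm [-0.1   0.63  0.06] twist -5.3 yaw 10.7 t 4.1167
dx dy dz cm [-0.15  0.94  0.06] twist -8.3 yaw 10.7 t 4.1167
dx dy dz cm [-0.18  1.25  0.05] twist -11.3 yaw 10.7 t 4.1167
dx dy dz cm [-0.2   1.57  0.05] twist -14.3 yaw 10.7 t 4.1167
dx dy dz cm [-0.2   1.88  0.05] twist -17.3 yaw 10.7 t 4.1167
dx dy dz cm [-0.18  2.2   0.05] twist -20.3 yaw 10.7 t 4.1167
```

Emit:
arm_command:
  plan:
    - {"claw": 0, "dx": 0, "dy": 0.15, "dz": 0, "twist": -1.5}
    - {"claw": 0, "dx": -0.05, "dy": 0.3, "dz": 0, "twist": -3}
    - {"claw": 0, "dx": -0.1, "dy": 0.45, "dz": 0, "twist": -4.5}
    - {"claw": 0, "dx": -0.1, "dy": 0.6, "dz": 0, "twist": -6}
    - {"claw": 0, "dx": -0.15, "dy": 0.7, "dz": 0, "twist": -7}

```text
time_s: 4.53
position: [0.4615, -0.3023, 0.1747]
tcp_rot: [[0.952, 0.305, -0.004], [0.305, -0.952, 0.007], [-0.002, -0.008, -1.0]]
force: [0.1, 3.0, 0.1]
opening: 0.008
```

```bash

python3 -c "
from h import *
for k in (193,196,199,202,205,208,211): push(k,16.5,.174)"
```

```text
dx dy dz cm [ 0.19 -0.29  0.07] twist 4.8 yaw 17.8 t 4.5333
dx dy dz cm [0.09 0.01 0.07] twist 1.8 yaw 17.8 t 4.5333
dx dy dz cm [-0.    0.31  0.06] twist -1.2 yaw 17.8 t 4.5333
dx dy dz cm [-0.07  0.62  0.06] twist -4.2 yaw 17.8 t 4.5333
dx dy dz cm [-0.13  0.93  0.06] twist -7.2 yaw 17.8 t 4.5333
dx dy dz cm [-0.17  1.24  0.06] twist -10.2 yaw 17.8 t 4.5333
dx dy dz cm [-0.19  1.56  0.05] twist -13.2 yaw 17.8 t 4.5333
```

Emit:
arm_command:
  plan:
    - {"claw": 0, "dx": 0, "dy": 0.15, "dz": 0, "twist": -1}
    - {"claw": 0, "dx": 0, "dy": 0.3, "dz": 0, "twist": -1.5}
    - {"claw": 0, "dx": -0.05, "dy": 0.45, "dz": 0, "twist": -3}
    - {"claw": 0, "dx": -0.1, "dy": 0.6, "dz": 0, "twist": -4.5}

```text
time_s: 4.87
position: [0.4615, -0.3061, 0.1747]
tcp_rot: [[0.925, 0.38, -0.006], [0.38, -0.925, 0.012], [-0.001, -0.013, -1.0]]
force: [-1.0, 7.8, 4.5]
opening: 0.007
```

```bash

python3 -c "
from h import *
for k in (196,199,202,205,208,211): push(k,16.5,.174)"
```

```text
dx dy dz cm [ 0.23 -0.33  0.07] twist 6.3 yaw 22.3 t 4.8667
dx dy dz cm [ 0.12 -0.04  0.07] twist 3.3 yaw 22.3 t 4.8667
dx dy dz cm [0.02 0.26 0.06] twist 0.3 yaw 22.3 t 4.8667
dx dy dz cm [-0.06  0.57  0.06] twist -2.7 yaw 22.3 t 4.8667
dx dy dz cm [-0.12  0.88  0.06] twist -5.7 yaw 22.3 t 4.8667
dx dy dz cm [-0.17  1.19  0.05] twist -8.7 yaw 22.3 t 4.8667
```

Emit:
arm_command:
  plan:
    - {"claw": 0, "dx": 0, "dy": 0.08, "dz": 0, "twist": 0}
    - {"claw": 0, "dx": 0, "dy": 0.12, "dz": 0, "twist": 0}

```text
time_s: 5.03
position: [0.4611, -0.3051, 0.1747]
tcp_rot: [[0.925, 0.38, -0.008], [0.38, -0.925, 0.016], [-0.001, -0.017, -1.0]]
force: [-1.2, 5.9, 2.9]
opening: 0.003
```

```bash

python3 -c "
from h import *
wsnap('e',('side',))
crop('pics/side_e.png','pics/e1.png',275,205,385,315,6) "
```

```text
5.0333 [ 0.4611 -0.3051  0.1747] [-1.2  5.9  2.9] 0.0027013418187909546
```

View pics/e1.png

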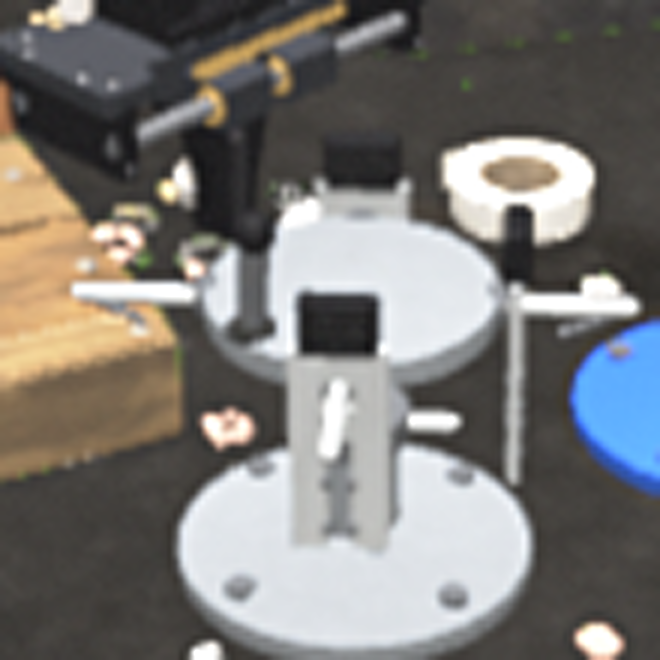

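```bash
python3 - <<'E'
from h import *
S=cam("side");f=lambda x,y:(275+x/6,205+y/6)
h=[atz(S,*f(*p),.012)[:2] for p in [(240,587),(453,597),(460,470),(260,467)]]
c=sum(h)/4;print(c,[np.degrees(np.arctan2(*(p-c)[::-1])).round(1) for p in h],[np.hypot(*(p-c)).round(4) for p in h])
a=atz(S,*f(72,290),.143);b=atz(S,*f(638,306),.143);t=atz(S,*f(328,450),.143)
print(a,b,np.degrees(np.arctan2(*(a-b)[1::-1])), np.hypot(*(a-b)[:2]),(a+b)/2,t)
E
```

```text
[ 0.52473419 -0.30010203] [np.float64(-161.6), np.float64(-73.0), np.float64(19.7), np.float64(108.4)] [np.float64(0.0706), np.float64(0.0717), np.float64(0.0724), np.float64(0.0701)]
[ 0.4081728  -0.24506137  0.143     ] [ 0.63941316 -0.36260914  0.143     ] 153.0541349235016 0.2594023620489584 [ 0.52379298 -0.30383525  0.143     ] [ 0.46560414 -0.41433486  0.143     ]
```

Emit:
arm_command:
  plan:
    - {"claw": 0, "dx": 0, "dy": 0.1, "dz": 0, "twist": 0}
    - {"claw": 0, "dx": 0, "dy": 0.2, "dz": 0, "twist": 0}
    - {"claw": 0, "dx": 0, "dy": 0.25, "dz": 0, "twist": 0}
    - {"claw": 0, "dx": 0, "dy": 0.25, "dz": 0, "twist": 0}

```text
time_s: 5.42
position: [0.4612, -0.3053, 0.1747]
tcp_rot: [[0.925, 0.38, -0.01], [0.38, -0.925, 0.02], [-0.002, -0.022, -1.0]]
force: [-0.7, 6.6, 4.0]
opening: 0.007
```

```bash

python3 -c "
from h import *
s=bot.read_state();print(s['position'],s['force'])
wsnap('f',('wrist','side'))
crop('pics/side_f.png','pics/f1.png',275,205,385,315,6)
push(197,40,.175);push(197,40,.26)"
```

```text
[ 0.46118022 -0.30525527  0.17471732] [-0.70574569  6.59306258  3.96348109]
5.4667 [ 0.4611 -0.3052  0.1747] [-1.3  6.8  3.8] 0.0004483350607435822
dx dy dz cm [ 0.4  -2.48  0.02] twist 5.4 yaw 22.4 t 5.5167
dx dy dz cm [ 0.39 -2.67 -8.47] twist 5.4 yaw 22.4 t 5.5167
```

View pics/f1.png

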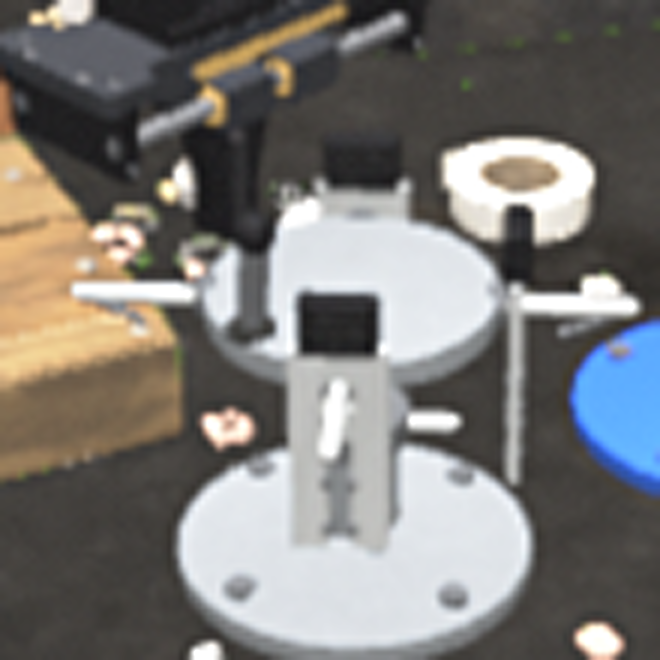

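Emit:
arm_command:
  plan:
    - {"claw": 0, "dx": 0.1, "dy": -1.2, "dz": 0, "twist": 0}
    - {"claw": 0, "dx": 0.2, "dy": -2.5, "dz": 0, "twist": 0}
    - {"claw": 0, "dx": 0.2, "dy": -3.0, "dz": -3, "twist": 0}
    - {"claw": 0, "dx": 0.2, "dy": -3.2, "dz": -7, "twist": 0}
    - {"claw": 0.2, "dx": 0.2, "dy": -3.2, "dz": -11, "twist": 0}
    - {"claw": 0.4, "dx": 0.2, "dy": -3.2, "dz": -13, "twist": 0}

```text
time_s: 6.02
position: [0.4536, -0.2785, 0.3105]
tcp_rot: [[0.925, 0.381, -0.004], [0.381, -0.924, 0.013], [0.001, -0.013, -1.0]]
force: [-0.9, -0.2, 0.6]
opening: 0.083
```

```bash

python3 -c "
from h import *
s=bot.read_state();print(s['position'],s['force'])
delta([.458,.14,.28],21);delta([.458,.221,.28],21)"
```

```text
[ 0.45357716 -0.27850597  0.31046303] [-0.86706288 -0.17878151  0.61742755]
dx dy dz cm [ 16.35 -38.48   3.58] twist 1.4 yaw 22.4 t 6.0167
dx dy dz cm [ 19.44 -45.97   3.69] twist 1.4 yaw 22.4 t 6.0167
```

Emit:
arm_command:
  plan:
    - {"claw": 0.5, "dx": 19, "dy": -37, "dz": 1, "twist": 0}
    - {"claw": 0.5, "dx": 19, "dy": -37, "dz": 1, "twist": 0}
    - {"claw": 0.5, "dx": 19, "dy": -37, "dz": 1, "twist": 0}
    - {"claw": 0.5, "dx": 19, "dy": -37, "dz": 1, "twist": 0}
    - {"claw": 0.5, "dx": 19, "dy": -37, "dz": 1, "twist": 0}
    - {"claw": 0.5, "dx": 19, "dy": -37, "dz": 1, "twist": 0}
    - {"claw": 0.5, "dx": 19, "dy": -37, "dz": 1, "twist": 0}
    - {"claw": 0.5, "dx": 19, "dy": -37, "dz": 1, "twist": 0}

```text
time_s: 6.68
position: [0.4806, 0.0566, 0.306]
tcp_rot: [[0.925, 0.381, -0.002], [0.381, -0.924, 0.012], [0.003, -0.012, -1.0]]
force: [1.4, -0.2, 0.5]
opening: 0.496
```

```bash

python3 -c "
from h import *
s=bot.read_state();print(s['position'],s['force'],s['qvel'].max())
delta([.49,.137,.28],21)"
```

```text
[0.48063518 0.05663127 0.30601679] [ 1.39774161 -0.20814139  0.53023628] 60.80672723074768
dx dy dz cm [ 3.92 -7.04  2.69] twist 1.4 yaw 22.4 t 6.6833
```

Emit:
arm_command:
  plan:
    - {"claw": 0.5, "dx": 3.9, "dy": -7, "dz": 2.5, "twist": 1.4}
    - {"claw": 0.5, "dx": 3.9, "dy": -7, "dz": 2.5, "twist": 1.4}
    - {"claw": 0.5, "dx": 3.9, "dy": -7, "dz": 2.5, "twist": 1.4}
    - {"claw": 0.5, "dx": 3.9, "dy": -7, "dz": 2.5, "twist": 1.4}
    - {"claw": 0.5, "dx": 3.9, "dy": -7, "dz": 2.5, "twist": 1.4}

```text
time_s: 7.1
position: [0.4896, 0.1364, 0.282]
tcp_rot: [[0.933, 0.36, -0.001], [0.36, -0.933, 0.011], [0.003, -0.01, -1.0]]
force: [-0.4, -0.2, -0.4]
opening: 0.499
```

```bash

python3 -c "
from h import *
wsnap('g',('wrist','scene'))
crop('pics/wrist_g.png','pics/g1.png',220,80,420,280,3)
crop('pics/scene_g.png','pics/g2.png',320,180,440,290,6)"
```

```text
7.15 [0.49   0.1357 0.2823] [-0.5  0.5  1.1] 0.498528189228424
```

View pics/wrist_g.png

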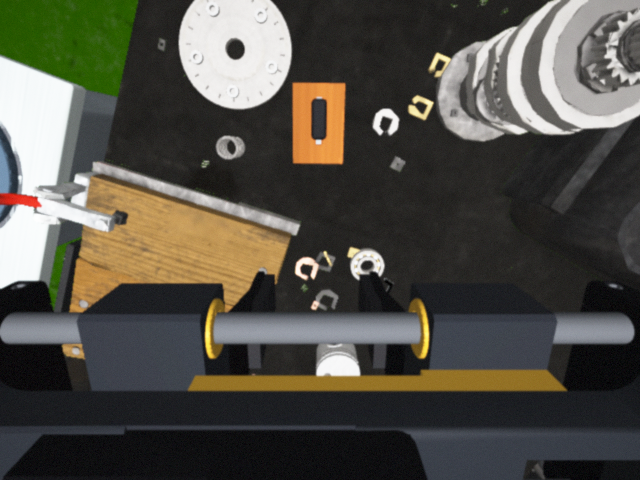

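View pics/scene_g.png

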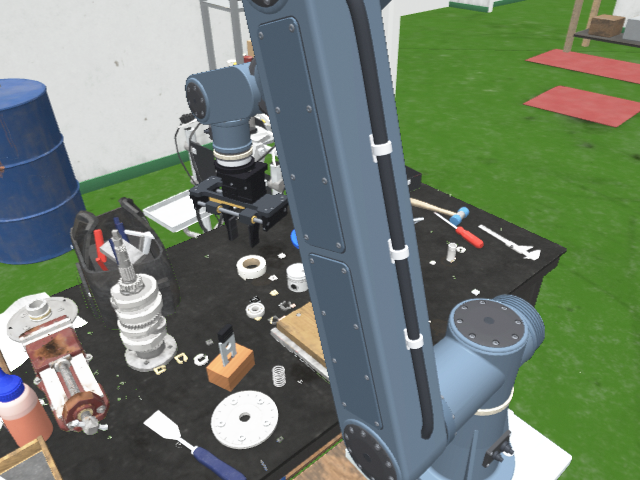

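View pics/g2.png

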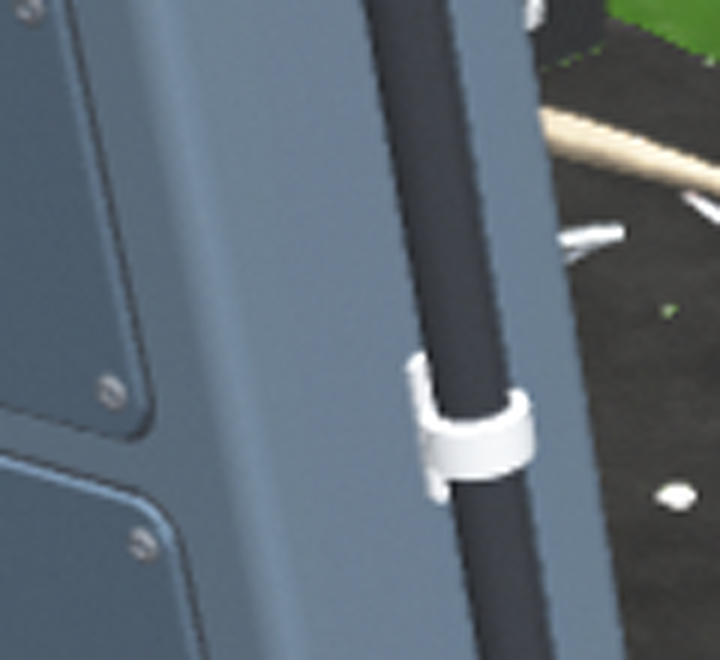

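View g1.

View pics/g1.png

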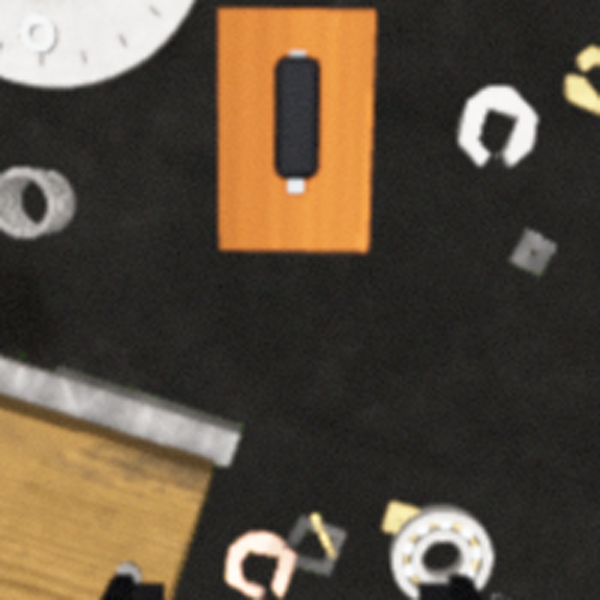

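```bash
python3 - <<'E'
from h import *
W=wcam("g");g=lambda x,y:(220+x/3,80+y/3)
P=[atz(W,*g(*p),.138) for p in [(298,118.5),(298,57),(298,180),(275,118),(321,118)]];print(np.round(P,4))
print(np.degrees(np.arctan2(*(P[1]-P[2])[1::-1])),np.hypot(*(P[1]-P[2])[:2]),np.hypot(*(P[3]-P[4])[:2]))
Q=[atz(W,*g(*p),.045) for p in [(218,8),(377,10),(369,252),(218,251)]];print(np.round(Q,4),sum(Q)/4)
print(np.degrees(np.arctan2(*(Q[1]-Q[0])[1::-1])),np.degrees(np.arctan2(*(Q[0]-Q[3])[1::-1])),np.degrees(np.arctan2(*(Q[1]-Q[2])[1::-1])))
delta([*P[0][:2],.16],21.2);delta([*P[0][:2],.111],21.2)
E
```

```text
[[0.458  0.2264 0.138 ]
 [0.4517 0.2428 0.138 ]
 [0.4646 0.2095 0.138 ]
 [0.4514 0.224  0.138 ]
 [0.4645 0.2291 0.138 ]]
111.22681966605427 0.035725601983101894 0.014101569582801296
[[0.414  0.2583 0.045 ]
 [0.471  0.2796 0.045 ]
 [0.5026 0.1945 0.045 ]
 [0.4452 0.1728 0.045 ]] [0.45816957 0.22629492 0.045     ]
20.470678786694545 110.02012315237596 110.36477609309368
dx dy dz cm [ 0.21 -9.53 12.34] twist -0.3 yaw 20.9 t 7.2
dx dy dz cm [ 0.19 -9.48 17.24] twist -0.3 yaw 20.9 t 7.2
```

Emit:
arm_command:
  plan:
    - {"claw": 0.5, "dx": 0.2, "dy": -9.5, "dz": 4, "twist": 0}
    - {"claw": 0.5, "dx": 0.2, "dy": -9.5, "dz": 6, "twist": 0}
    - {"claw": 0.5, "dx": 0.2, "dy": -9.5, "dz": 9, "twist": 0}
    - {"claw": 0.5, "dx": 0.2, "dy": -9.5, "dz": 12, "twist": 0}
    - {"claw": 0.5, "dx": 0.2, "dy": -9.5, "dz": 12, "twist": 0}
    - {"claw": 0.5, "dx": 0.2, "dy": -9.5, "dz": 12, "twist": 0}

```text
time_s: 7.7
position: [0.4573, 0.2246, 0.1625]
tcp_rot: [[0.935, 0.356, -0.005], [0.356, -0.934, 0.01], [-0.001, -0.011, -1.0]]
force: [-0.4, -0.8, -0.2]
opening: 0.5
```

```bash

python3 -c "
from h import *
wsnap('i',('wrist',))
delta([.458,.2264,.111],21.0)"
```

```text
7.7 [0.4573 0.2246 0.1625] [-0.4 -0.8 -0.2] 0.499615387683472
dx dy dz cm [-0.1  -0.14  5.34] twist -0.2 yaw 20.8 t 7.75
```

View pics/wrist_i.png

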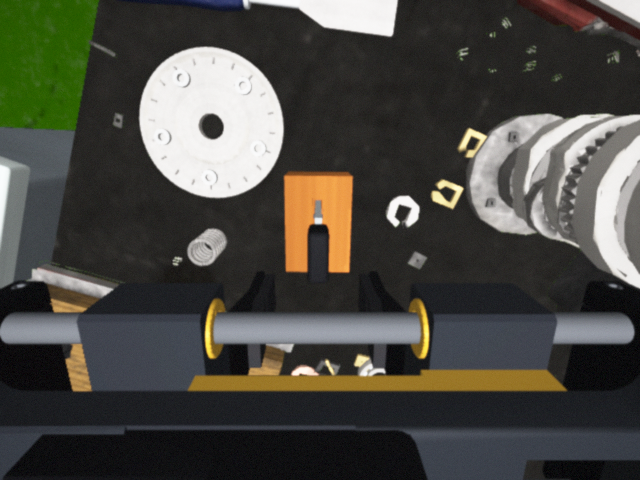

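```bash

python3 -c "
from h import *
C=cam('scene');S=cam('side');s=bot.read_state()
b=atz(C,150,352,0);print(b)
o,d=ray(C,122,232)
# height of shaft top at axis
t=((b-o)[:2]@d[:2])/(d[:2]@d[:2]);print(o+t*d)
for u,v in ((113,290),(160,290)):
  for z in (.1,.15): print(atz(C,u,v,z))
print((s['tcp_rot'].T@(np.r_[b[:2],.2]-s['position'])))
delta([.458,.2264,.111],21)
"
```

```text
[0.64275919 0.33983949 0.        ]
[0.63892286 0.32431589 0.33736562]
[0.7943321  0.34516249 0.1       ]
[0.72603528 0.35824992 0.15      ]
[0.71753715 0.25774003 0.1       ]
[0.65415331 0.27642035 0.15      ]
[ 0.21239905 -0.04261262 -0.03424384]
dx dy dz cm [-0.1  -0.14  5.34] twist -0.2 yaw 20.8 t 7.75
```

Emit:
arm_command:
  plan:
    - {"claw": 0.5, "dx": -0.1, "dy": -0.15, "dz": 2.5, "twist": 0}
    - {"claw": 0.5, "dx": -0.1, "dy": -0.15, "dz": 4.5, "twist": 0}
    - {"claw": 0.5, "dx": -0.1, "dy": -0.15, "dz": 5.35, "twist": 0}
    - {"claw": 0.5, "dx": -0.1, "dy": -0.15, "dz": 5.35, "twist": 0}
    - {"claw": 0.5, "dx": -0.1, "dy": -0.15, "dz": 5.35, "twist": 0}

```text
time_s: 8.17
position: [0.4597, 0.2262, 0.1126]
tcp_rot: [[0.935, 0.354, 0.004], [0.354, -0.935, 0.011], [0.008, -0.009, -1.0]]
force: [0.2, -0.6, 0.7]
opening: 0.5
```

```bash

python3 -c "
from h import *
delta([.458,.2264,.111],21)"
```

```text
dx dy dz cm [-0.15 -0.08  0.16] twist -0.3 yaw 20.7 t 8.1667
```

Emit:
arm_command:
  plan:
    - {"claw": 0.4, "dx": -0.15, "dy": 0, "dz": 0.1, "twist": 0}
    - {"claw": 0.3, "dx": -0.15, "dy": 0, "dz": 0.1, "twist": 0}
    - {"claw": 0, "dx": -0.15, "dy": 0, "dz": 0.1, "twist": 0}
    - {"claw": 0, "dx": -0.15, "dy": 0, "dz": 0.1, "twist": 0}
    - {"claw": 0, "dx": -0.15, "dy": 0, "dz": 0.1, "twist": 0}
    - {"claw": 0, "dx": -0.15, "dy": 0, "dz": 0.1, "twist": 0}
    - {"claw": 0, "dx": -0.15, "dy": 0, "dz": 0.1, "twist": 0}
    - {"claw": 0, "dx": -0.15, "dy": 0, "dz": 0.1, "twist": 0}

```text
time_s: 8.83
position: [0.4586, 0.2258, 0.1118]
tcp_rot: [[0.935, 0.354, 0.004], [0.354, -0.935, 0.012], [0.008, -0.009, -1.0]]
force: [0.1, 0.5, 2.9]
opening: 0.153
```

```bash

python3 -c "
from h import *
s=bot.read_state();print(s)"
```

```text
{'time_s': 8.8333, 'joint_positions': array([ 13.27999027,  28.99421423, 103.63307432,   0.81002162,
        46.98210381,  -8.02087615]), 'qvel': array([-0.07093795, -0.11917304, -0.06704529,  0.03205171, -0.00697418,
        0.00210308]), 'tau': array([-3.57283861e-02, -3.57382858e+01, -1.11919346e+01,  6.02580048e-02,
       -4.02240243e-03,  2.45314677e-04]), 'position': array([0.45859864, 0.22576652, 0.11184689]), 'tcp_rot': array([[ 0.93511603,  0.35431547,  0.00430887],
       [ 0.35424787, -0.93507915,  0.01163717],
       [ 0.00815236, -0.00935569, -0.999923  ]]), 'force': array([0.1224613 , 0.53627429, 2.86029001]), 'moment': array([ 0.01967919, -0.09388916, -0.03088648]), 'opening': 0.15295990354589847}
```

Emit:
arm_command:
  plan:
    - {"claw": 0, "dx": 0, "dy": 0, "dz": -0.8, "twist": 0}
    - {"claw": 0, "dx": 0, "dy": 0, "dz": -2, "twist": 0}
    - {"claw": 0, "dx": 0, "dy": 0, "dz": -4, "twist": 0}
    - {"claw": 0, "dx": 0, "dy": 0, "dz": -6.5, "twist": 0}
    - {"claw": 0, "dx": 0, "dy": 0, "dz": -9.5, "twist": 0}
    - {"claw": 0, "dx": 0, "dy": 0, "dz": -13, "twist": 0}
    - {"claw": 0, "dx": 0, "dy": 0, "dz": -15, "twist": 0}
    - {"claw": 0, "dx": 0, "dy": 0, "dz": -15, "twist": 0}

```text
time_s: 9.5
position: [0.4609, 0.2248, 0.2668]
tcp_rot: [[0.935, 0.355, 0.014], [0.354, -0.935, 0.014], [0.018, -0.008, -1.0]]
force: [0.3, 0.6, -0.4]
opening: 0.155
```

```bash

python3 -c "
from h import *
wsnap('j',('side','wrist','scene'))
crop('pics/side_j.png','pics/j1.png',275,205,385,315,6)
crop('pics/scene_j.png','pics/j2.png',190,200,330,320,5)"
```

```text
9.6 [0.4577 0.224  0.2621] [-0.1 -0.2 -1.9] 0.15144287458713743
```

View pics/j1.png

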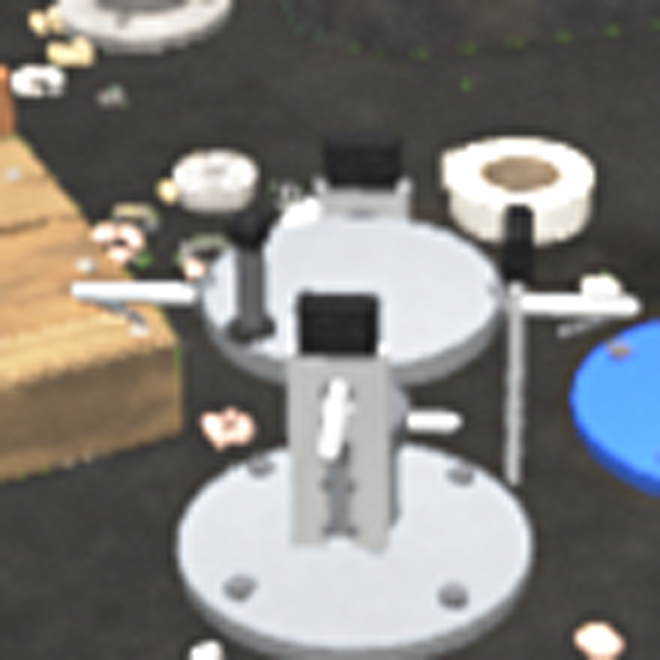

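View pics/j2.png

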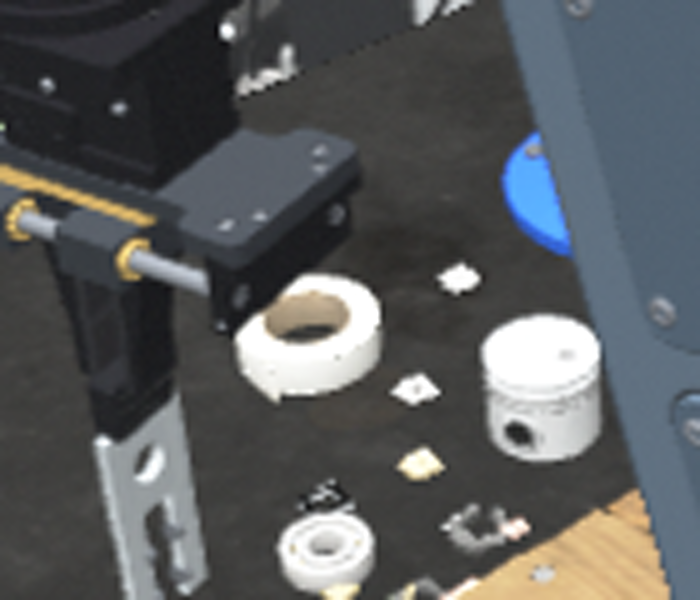

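View pics/side_j.png

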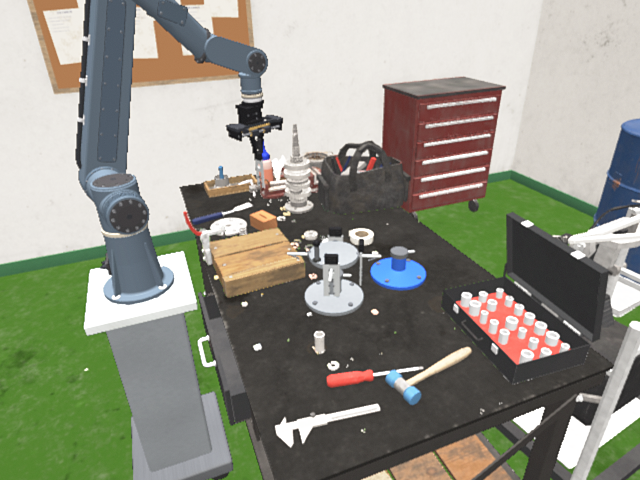

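```bash

crop(){ :; }; python3 -c "
from h import *
W=wcam('c');S=cam('side');C=cam('scene')
f=lambda x,y:(275+x/6,205+y/6)
print('corner top',tri(ray(W,278,150),ray(S,*f(178,352))))
# board pixels in wrist_c at heights
for z in (0,.04,.05): print(z,[atz(W,*p,z).round(3) for p in [(278,150),(180,0),(62,292)]])
Wg=wcam('g');print('clamp',tri(ray(Wg,120,217),ray(C,345,345)))
print('red top', tri(ray(Wg,35,200),ray(C,380,350)))
h=np.array([np.cos(np.radians(153.1)),np.sin(np.radians(153.1))])
for r in (.165,.15,.13,.1,.0745): print(r,AX+r*h)
delta([*(AX+.165*h),.28],-26.9)
"
python3 -c "
from h import *
crop('pics/wrist_c.png','pics/c1.png',0,0,300,300,2)"
```

```text
corner top (array([ 0.48384433, -0.16904345,  0.04749128]), [np.float64(5.133703903656015e-05), np.float64(5.133703903659381e-05)])
0 [array([ 0.478, -0.167,  0.   ]), array([ 0.47 , -0.011,  0.   ]), array([ 0.181, -0.179,  0.   ])]
0.04 [array([ 0.483, -0.169,  0.04 ]), array([ 0.476, -0.031,  0.04 ]), array([ 0.22 , -0.179,  0.04 ])]
0.05 [array([ 0.484, -0.169,  0.05 ]), array([ 0.477, -0.035,  0.05 ]), array([ 0.229, -0.179,  0.05 ])]
clamp (array([0.28445631, 0.04498867, 0.09575183]), [np.float64(0.007245044274781545), np.float64(0.007245044274781594)])
red top (array([0.2060073 , 0.03106282, 0.12274902]), [np.float64(0.017836073153536466), np.float64(0.017836073153536497)])
0.165 [ 0.37545341 -0.22734827]
0.15 [ 0.38883037 -0.23413479]
0.13 [ 0.40666632 -0.24318349]
0.1 [ 0.43342025 -0.25675653]
0.0745 [ 0.45616108 -0.26829361]
dx dy dz cm [-23.57  39.28  -2.43] twist 47.7 yaw 20.8 t 9.65
```

View pics/wrist_j.png

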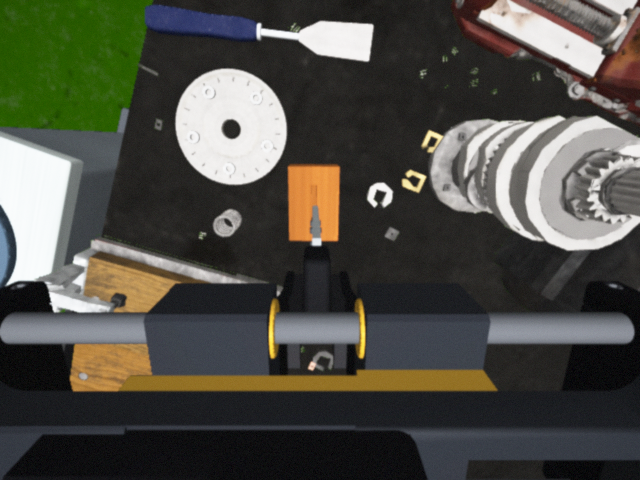

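Emit:
arm_command:
  plan:
    - {"claw": 0, "dx": -23.6, "dy": 39.3, "dz": -2.4, "twist": 47.7}
    - {"claw": 0, "dx": -23.6, "dy": 39.3, "dz": -2.4, "twist": 47.7}
    - {"claw": 0, "dx": -23.6, "dy": 39.3, "dz": -2.4, "twist": 47.7}
    - {"claw": 0, "dx": -23.6, "dy": 39.3, "dz": -2.4, "twist": 47.7}
    - {"claw": 0, "dx": -23.6, "dy": 39.3, "dz": -2.4, "twist": 47.7}
    - {"claw": 0, "dx": -23.6, "dy": 39.3, "dz": -2.4, "twist": 47.7}
    - {"claw": 0, "dx": -23.6, "dy": 39.3, "dz": -2.4, "twist": 47.7}
    - {"claw": 0, "dx": -23.6, "dy": 39.3, "dz": -2.4, "twist": 47.7}

```text
time_s: 10.32
position: [0.3958, -0.1045, 0.273]
tcp_rot: [[0.89, -0.456, -0.002], [-0.456, -0.89, 0.014], [-0.008, -0.011, -1.0]]
force: [1.2, -0.5, -1.8]
opening: 0.156
```

```bash
cat >> h.py <<'E'
HA=153.1
def hook(r,z,lat=0,yaw=-26.9):
    a=np.radians(HA);h=np.array([np.cos(a),np.sin(a)]);l=np.array([-h[1],h[0]])
    delta([*(AX+r*h+lat*l),z],yaw)
E
python3 -c "
from h import *
hook(.165,.28)"
```

```text
dx dy dz cm [ 3.78 11.85 -0.86] twist -0.2 yaw -27.1 t 10.3167
```

Emit:
arm_command:
  plan:
    - {"claw": 0, "dx": 3.8, "dy": 11.8, "dz": -0.8, "twist": 0}
    - {"claw": 0, "dx": 3.8, "dy": 11.8, "dz": -0.8, "twist": 0}
    - {"claw": 0, "dx": 3.8, "dy": 11.8, "dz": 2, "twist": 0}
    - {"claw": 0, "dx": 3.8, "dy": 11.8, "dz": 5, "twist": 0}
    - {"claw": 0, "dx": 3.8, "dy": 11.8, "dz": 8, "twist": 0}
    - {"claw": 0, "dx": 3.8, "dy": 11.8, "dz": 10, "twist": 0}
    - {"claw": 0, "dx": 3.8, "dy": 11.8, "dz": 10, "twist": 0}

```text
time_s: 10.9
position: [0.3715, -0.222, 0.1661]
tcp_rot: [[0.889, -0.457, -0.012], [-0.457, -0.889, 0.024], [-0.022, -0.016, -1.0]]
force: [-0.9, 0.8, -1.8]
opening: 0.155
```

```bash

python3 -c "
from h import *
hook(.165,.1665)
wsnap('k',('side','wrist','scene'))
crop('pics/side_k.png','pics/k1.png',255,200,375,310,6)"
```

```text
dx dy dz cm [ 0.59  0.29 -0.05] twist -0.3 yaw -27.2 t 10.9
11.0 [ 0.3746 -0.2244  0.17  ] [ 0.7  0.1 -0.9] 0.15206886159405664
```

View pics/k1.png

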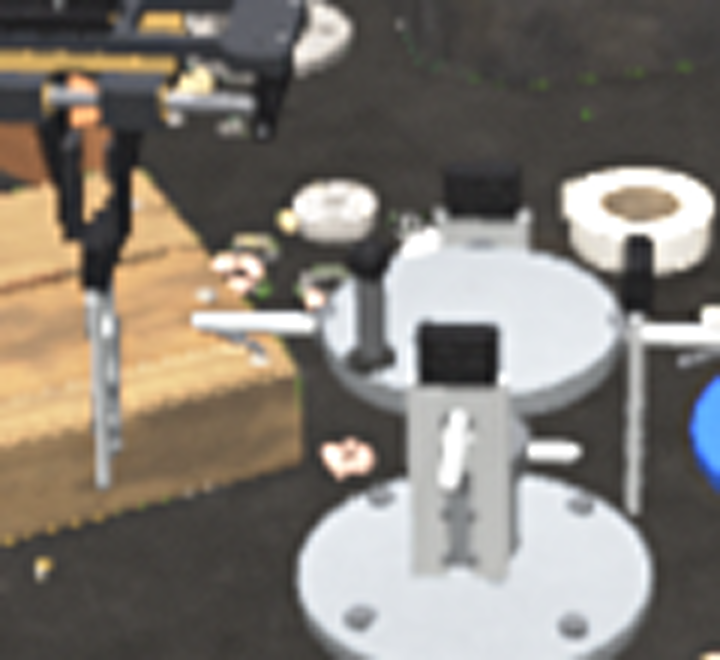

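View pics/wrist_k.png

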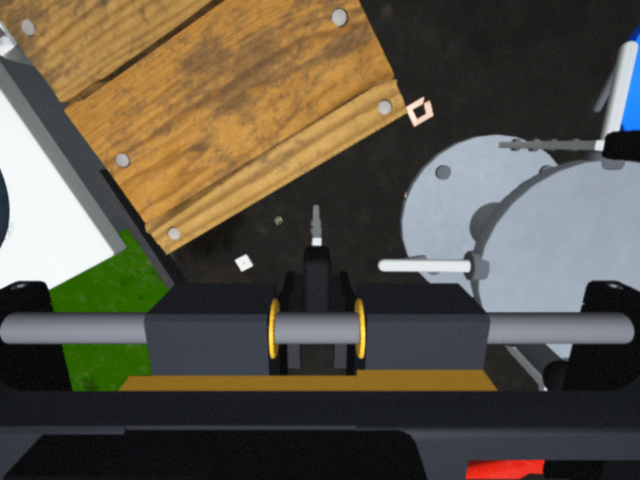

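View pics/scene_k.png

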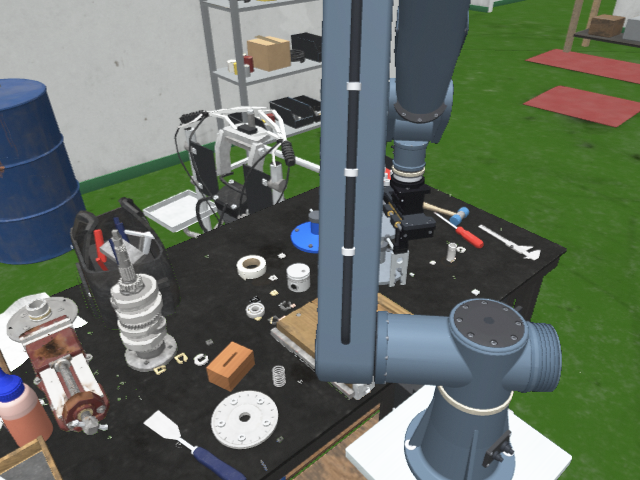

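```bash

python3 -c "
from h import *
crop('pics/wrist_k.png','pics/k2.png',280,190,500,330,3.5)
W=wcam('k');s=pickle.load(open('pics/wrist_k.pkl','rb'))
for z in (.140,.1427,.146):
  for p in ((380,266),(462,267)):
    P=atz(W,*p,z);print(z,P.round(4),'tool',(s['tcp_rot'].T@(P-s['position'])*1000).round(1),'r',np.hypot(*(P[:2]-AX)))
S=cam('side');k=lambda x,y:(255+x/6,200+y/6)
print(tri(ray(W,380,266),ray(S,*k(194,321))))
hook(.165,.1665)"
```

```text
0.14 [ 0.4073 -0.246   0.14  ] tool [41.5  5.1 27.5] r 0.12813577969206083
0.14 [ 0.4556 -0.2712  0.14  ] tool [95.9  5.4 26.5] r 0.07370628629431966
0.1427 [ 0.4074 -0.2449  0.1427] tool [40.9  4.1 24.8] r 0.12860617202308575
0.1427 [ 0.4551 -0.2698  0.1427] tool [94.7  4.4 23.8] r 0.07484344448588241
0.146 [ 0.4074 -0.2436  0.146 ] tool [40.3  2.8 21.5] r 0.12919160967995635
0.146 [ 0.4543 -0.268   0.146 ] tool [93.2  3.1 20.6] r 0.07625245548676353
(array([ 0.40816997, -0.24525899,  0.14240768]), [np.float64(0.0008418520737895209), np.float64(0.000841852073789412)])
dx dy dz cm [0.08 0.2  0.46] twist -0.2 yaw -27.1 t 11.05
```

View pics/k2.png

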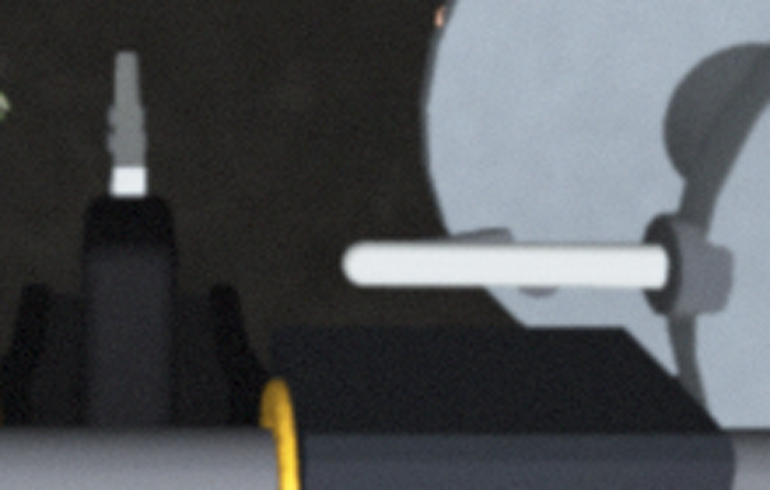

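```bash

python3 -c "
from h import *
c=bot.calibration('wrist');K=c['intrinsics'];T=c['T_tool_cam']
for z in (0.0,.001,.002):
  for u,v in ((316.5,238),(316.5,245.7)):
    d=T[:3,:3]@np.linalg.solve(K,[u,v,1]);o=T[:3,3];print(z,((o+d*(z-o[2])/d[2])*1000).round(1))
# plate bottom edge prong bottom: z tool .104
d=T[:3,:3]@np.linalg.solve(K,[280+125/3.5,190+52/3.5,1]);print(((o+d*(.104-o[2])/d[2])*1000).round(1))
"

```

```text
0.0 [ -1.  -22.5   0. ]
0.0 [ -1.  -17.9   0. ]
0.001 [ -1.  -22.2   1. ]
0.001 [ -1.  -17.6   1. ]
0.002 [ -1.  -21.9   2. ]
0.002 [ -1.  -17.2   2. ]
[ -1.6 -21.7 104. ]
```

Emit:
arm_command:
  plan:
    - {"claw": 0, "dx": 0.3, "dy": 0.4, "dz": 0.4, "twist": -0.2}
    - {"claw": 0, "dx": 0.5, "dy": 0.4, "dz": 0.45, "twist": -0.2}
    - {"claw": 0, "dx": 0.5, "dy": 0.4, "dz": 0.45, "twist": -0.2}
    - {"claw": 0, "dx": 0.5, "dy": 0.4, "dz": 0.45, "twist": -0.2}

```text
time_s: 11.38
position: [0.3788, -0.2314, 0.1673]
tcp_rot: [[0.892, -0.452, -0.002], [-0.452, -0.892, 0.013], [-0.007, -0.011, -1.0]]
force: [-0.5, 0.4, -1.7]
opening: 0.151
```

```bash

python3 -c "
from h import *
wsnap('l',('side','wrist'))
crop('pics/side_l.png','pics/l1.png',255,200,375,310,6)
crop('pics/wrist_l.png','pics/l2.png',280,190,500,330,3.5)
hook(.16,.1662)"
```

```text
11.4333 [ 0.3786 -0.2312  0.1671] [-0.4  0.6 -1.9] 0.15055036221420603
dx dy dz cm [ 0.06 -0.2   0.08] twist 0.0 yaw -26.9 t 11.4833
```

View pics/l1.png

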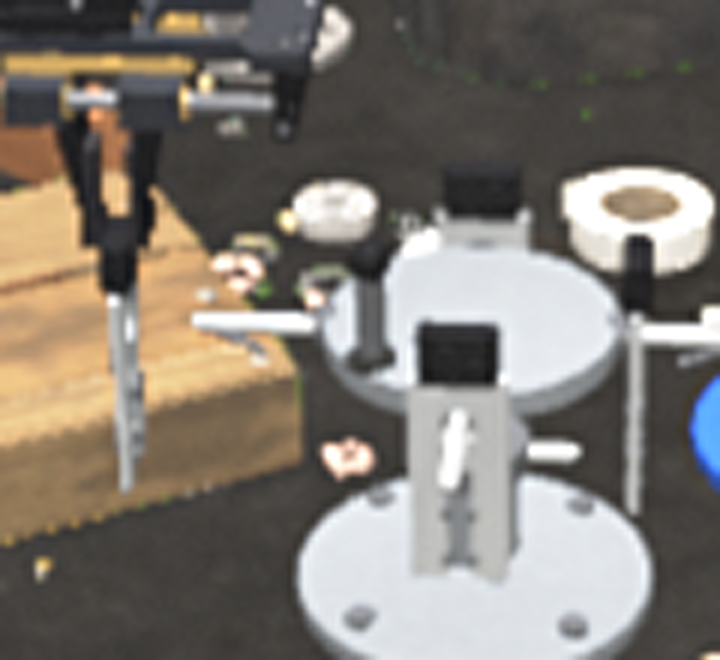

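View pics/l2.png

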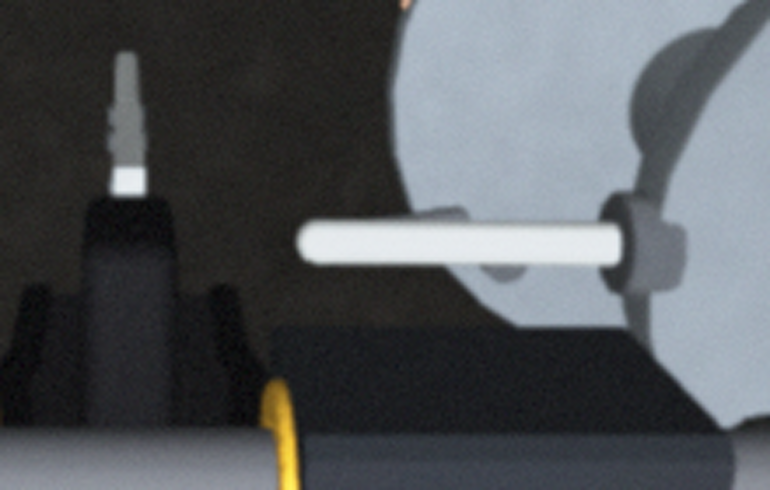

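```bash

python3 -c "
from h import *
W=wcam('l');s=pickle.load(open('pics/wrist_l.pkl','rb'))
for z in (.140,.1424,.146):
  for p in ((280+298/3.5,259.3),(280+605/3.5,259.6)):
    P=atz(W,*p,z);print(z,P.round(4),'tool',(s['tcp_rot'].T@(P-s['position'])*1000).round(1))
S=cam('side');k=lambda x,y:(255+x/6,200+y/6)
print(tri(ray(W,280+298/3.5,259.3),ray(S,*k(194,321))))
"
```

```text
0.14 [ 0.4063 -0.2451  0.14  ] tool [31.3  0.1 26.9]
0.14 [ 0.458  -0.2714  0.14  ] tool [89.2  0.2 26.4]
0.1424 [ 0.4064 -0.2442  0.1424] tool [30.9 -0.7 24.5]
0.1424 [ 0.4575 -0.2702  0.1424] tool [88.2 -0.7 24. ]
0.146 [ 0.4065 -0.2429  0.146 ] tool [30.3 -2.  20.9]
0.146 [ 0.4568 -0.2684  0.146 ] tool [86.7 -2.  20.5]
(array([ 0.40775924, -0.244695  ,  0.14213967]), [np.float64(0.0013921700596988833), np.float64(0.0013921700596989642)])
```

Emit:
arm_command:
  plan:
    - {"claw": 0, "dx": 0.7, "dy": -0.08, "dz": 0.05, "twist": 0}
    - {"claw": 0, "dx": 1.4, "dy": -0.08, "dz": 0.05, "twist": 0}
    - {"claw": 0, "dx": 2.0, "dy": -0.08, "dz": 0.05, "twist": 0}
    - {"claw": 0, "dx": 2.5, "dy": -0.08, "dz": 0.05, "twist": 0}
    - {"claw": 0, "dx": 3.0, "dy": -0.08, "dz": 0.05, "twist": 0}
    - {"claw": 0, "dx": 3.4, "dy": -0.08, "dz": 0.05, "twist": 0}
    - {"claw": 0, "dx": 3.8, "dy": -0.08, "dz": 0.05, "twist": 0}
    - {"claw": 0, "dx": 3.8, "dy": -0.08, "dz": 0.05, "twist": 0}

```text
time_s: 12.15
position: [0.4136, -0.2482, 0.1662]
tcp_rot: [[0.892, -0.452, -0.001], [-0.452, -0.892, 0.013], [-0.007, -0.011, -1.0]]
force: [0.1, -0.4, -1.1]
opening: 0.156
```

```bash

python3 -c "
from h import *
wsnap('m',('side','wrist'))
crop('pics/side_m.png','pics/m1.png',265,210,345,290,8)
crop('pics/wrist_m.png','pics/m2.png',280,190,500,330,3.5)
s=bot.read_state();print(s['tcp_rot'].T@s['force'])
hook(.0745,.1662)"
```

```text
12.2 [ 0.413  -0.2478  0.1661] [ 0.1  0.2 -1.4] 0.15124102946824028
[-0.10953537 -0.35330619  1.89915022]
dx dy dz cm [ 4.82 -0.11 -0.05] twist 0.0 yaw -26.9 t 12.25
```

View pics/m1.png

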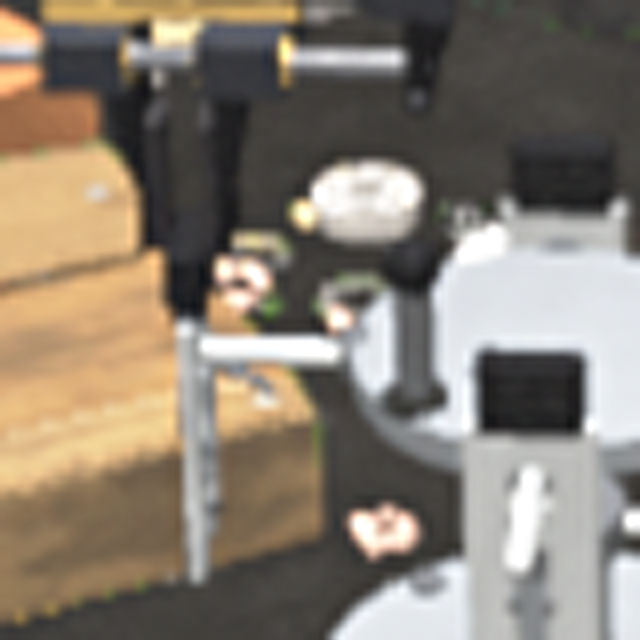

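View pics/m2.png

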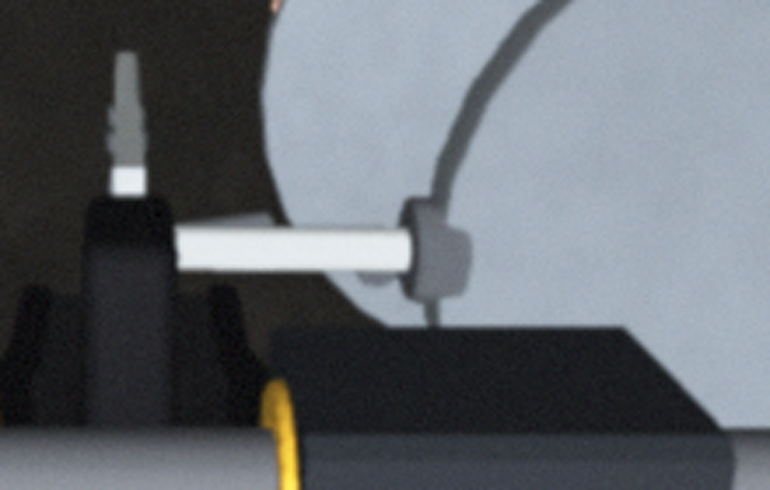

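Emit:
arm_command:
  plan:
    - {"claw": 0, "dx": 0.4, "dy": 0.05, "dz": 0, "twist": 0}
    - {"claw": 0, "dx": 0.8, "dy": 0.05, "dz": 0, "twist": 0}
    - {"claw": 0, "dx": 1.2, "dy": 0.05, "dz": 0, "twist": 0}
    - {"claw": 0, "dx": 1.6, "dy": 0.05, "dz": 0, "twist": 0}
    - {"claw": 0, "dx": 2.0, "dy": 0.05, "dz": 0, "twist": 0}

```text
time_s: 12.67
position: [0.4286, -0.2556, 0.1651]
tcp_rot: [[0.892, -0.452, -0.007], [-0.452, -0.892, 0.018], [-0.014, -0.013, -1.0]]
force: [-3.8, 1.9, -3.8]
opening: 0.152
```

```bash

python3 -c "
from h import *
s=bot.read_state();print(s['tcp_rot'].T@s['force'],s['position'])
hook(.0745,.1662)"
```

```text
[-4.16398625  0.06121918  3.87136783] [ 0.42863689 -0.25559863  0.16507787]
dx dy dz cm [ 3.03 -0.11 -0.15] twist 0.1 yaw -26.8 t 12.6667
```

Emit:
arm_command:
  plan:
    - {"claw": 0, "dx": 0.5, "dy": 0, "dz": -0.05, "twist": 0}
    - {"claw": 0, "dx": 0.9, "dy": 0, "dz": -0.05, "twist": 0}
    - {"claw": 0, "dx": 1.3, "dy": 0, "dz": -0.05, "twist": 0}
    - {"claw": 0, "dx": 1.7, "dy": 0, "dz": -0.05, "twist": 0}
    - {"claw": 0, "dx": 1.9, "dy": 0, "dz": -0.05, "twist": 0}

```text
time_s: 13.08
position: [0.4484, -0.2663, 0.1662]
tcp_rot: [[0.892, -0.452, -0.002], [-0.452, -0.892, 0.014], [-0.008, -0.011, -1.0]]
force: [0.5, -1.2, -1.3]
opening: 0.147
```

```bash

python3 -c "
from h import *
wsnap('n',('side','wrist'))
crop('pics/side_n.png','pics/n1.png',265,210,345,290,8)
crop('pics/wrist_n.png','pics/n2.png',280,190,500,330,3.5)
s=bot.read_state();print(s['tcp_rot'].T@s['force'],s['position'],s['moment'])
hook(.0745,.1662)"
```

```text
13.1333 [ 0.4485 -0.2665  0.1663] [ 0.8 -0.2 -1.2] 0.152571080667399
[-0.13651661  0.15715011  0.56675457] [ 0.4478697  -0.26597607  0.16628794] [-0.05583388 -0.03945387  0.01522357]
dx dy dz cm [ 0.84 -0.17  0.  ] twist 0.0 yaw -26.9 t 13.1833
```

View pics/n1.png

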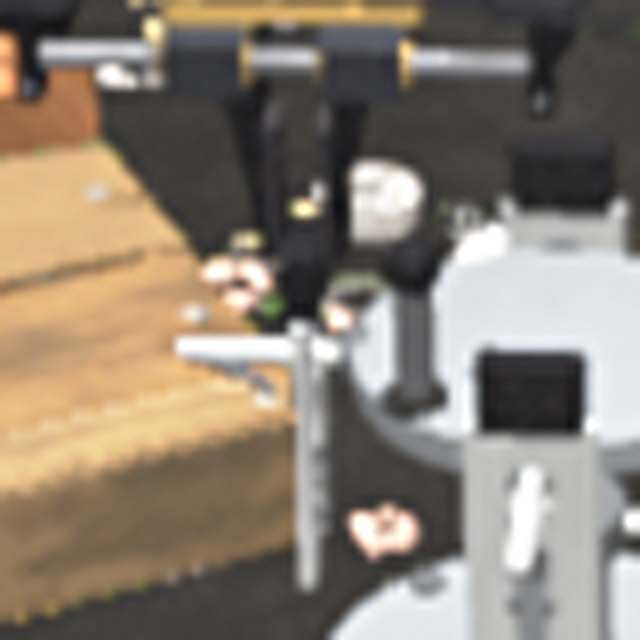

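View pics/n2.png

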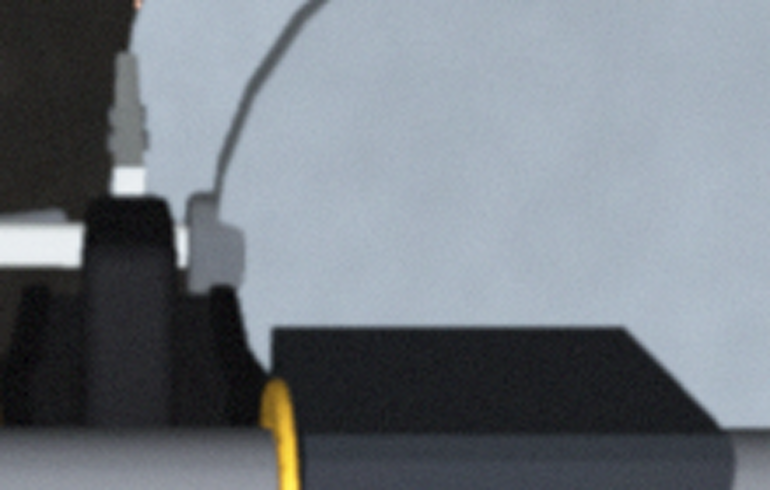

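Emit:
arm_command:
  plan:
    - {"claw": 0, "dx": 0.3, "dy": 0, "dz": 0, "twist": 0}
    - {"claw": 0, "dx": 0.5, "dy": 0, "dz": 0, "twist": 0}
    - {"claw": 0, "dx": 0.7, "dy": 0, "dz": 0, "twist": 0}
    - {"claw": 0, "dx": 0.85, "dy": 0, "dz": 0, "twist": 0}
    - {"claw": 0, "dx": 0.95, "dy": 0, "dz": 0, "twist": 0}
    - {"claw": 0, "dx": 0.95, "dy": 0, "dz": 0, "twist": 0}

```text
time_s: 13.68
position: [0.4561, -0.2701, 0.1661]
tcp_rot: [[0.892, -0.452, -0.004], [-0.452, -0.892, 0.015], [-0.01, -0.011, -1.0]]
force: [-0.7, 0.9, -1.5]
opening: 0.153
```

```bash

python3 -c "
from h import *
s=bot.read_state();print(s['tcp_rot'].T@s['force'],s['position'],s['moment'])
hook(.0745,.1662)"
```

```text
[-1.0716362  -0.49377828  1.48225807] [ 0.45614368 -0.27014384  0.1661153 ] [-0.02079304  0.01694846  0.010038  ]
dx dy dz cm [-0.08 -0.17 -0.01] twist 0.1 yaw -26.8 t 13.6833
```

Emit:
arm_command:
  plan:
    - {"claw": 0, "dx": 0.1, "dy": 0, "dz": 0, "twist": 0}
    - {"claw": 0, "dx": 0.2, "dy": 0, "dz": 0, "twist": 0}
    - {"claw": 0, "dx": 0.3, "dy": 0, "dz": 0, "twist": 0}
    - {"claw": 0, "dx": 0.3, "dy": 0, "dz": 0, "twist": 0}

```text
time_s: 14.02
position: [0.4577, -0.2708, 0.1659]
tcp_rot: [[0.892, -0.451, -0.006], [-0.451, -0.892, 0.016], [-0.013, -0.012, -1.0]]
force: [-3.4, 0.6, 0.5]
opening: 0.15
```

```bash

python3 -c "
from h import *
s=bot.read_state();print(s['tcp_rot'].T@s['force'],s['position'],s['moment'])
hook(.0745,.1662)"
```

```text
[-3.33253623  0.98846621 -0.51813809] [ 0.45774431 -0.27081001  0.16585468] [0.25658235 0.6530675  0.0138535 ]
dx dy dz cm [-0.26 -0.15 -0.03] twist 0.1 yaw -26.8 t 14.0167
```

Emit:
arm_command:
  plan:
    - {"claw": 0, "dx": 0.1, "dy": 0, "dz": 0.1, "twist": 0}
    - {"claw": 0, "dx": 0.1, "dy": 0, "dz": 0.2, "twist": 0}
    - {"claw": 0, "dx": 0.1, "dy": 0, "dz": 0.3, "twist": 0}
    - {"claw": 0, "dx": 0.1, "dy": 0, "dz": 0.35, "twist": 0}
    - {"claw": 0, "dx": 0.1, "dy": 0, "dz": 0.35, "twist": 0}

```text
time_s: 14.43
position: [0.4583, -0.2711, 0.1637]
tcp_rot: [[0.892, -0.451, -0.007], [-0.451, -0.892, 0.016], [-0.013, -0.011, -1.0]]
force: [-4.4, 3.1, 9.8]
opening: 0.152
```

```bash

python3 -c "
from h import *
wsnap('o',('side','wrist'))
crop('pics/side_o.png','pics/o1.png',265,210,345,290,8)
crop('pics/wrist_o.png','pics/o2.png',280,190,500,330,3.5)
s=bot.read_state();print(s['tcp_rot'].T@s['force'],s['position'],s['moment'])
hook(.0745,.1662)"
```

```text
14.4833 [ 0.4583 -0.271   0.1637] [-5.4  2.7  9.1] 0.1555577440734836
[-6.32623476  0.15690422 -9.8165533 ] [ 0.45823791 -0.27103834  0.16364826] [0.57585515 1.06362348 0.00740736]
dx dy dz cm [-0.31 -0.15 -0.25] twist 0.1 yaw -26.8 t 14.5333
```

View pics/o1.png

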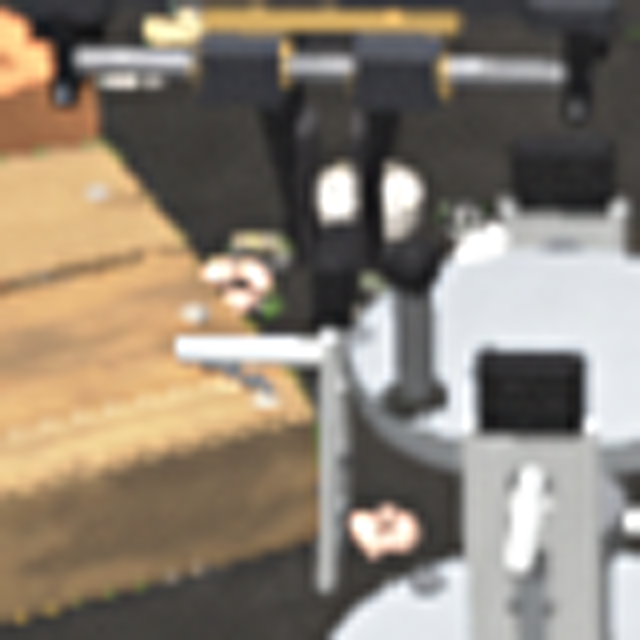

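View pics/o2.png

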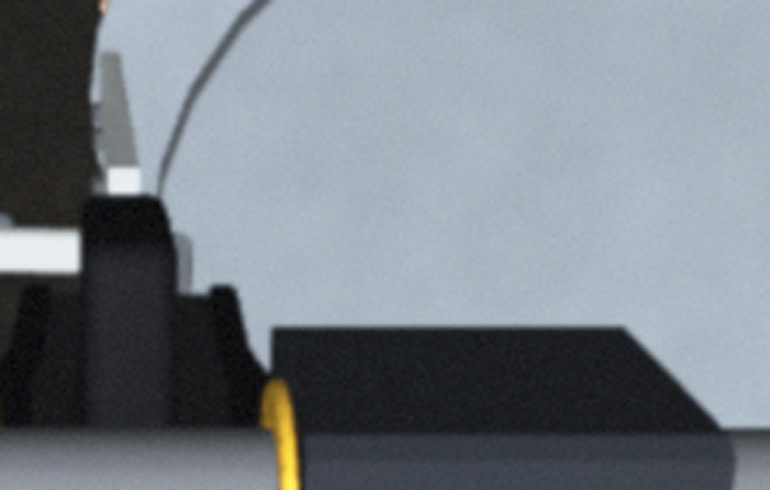

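Emit:
arm_command:
  plan:
    - {"claw": 0, "dx": 0, "dy": 0, "dz": -0.1, "twist": 0}
    - {"claw": 0, "dx": 0, "dy": 0, "dz": -0.12, "twist": 0}
    - {"claw": 0, "dx": 0, "dy": 0, "dz": -0.12, "twist": 0}

```text
time_s: 14.78
position: [0.458, -0.2707, 0.1647]
tcp_rot: [[0.892, -0.451, -0.007], [-0.451, -0.892, 0.017], [-0.014, -0.012, -1.0]]
force: [-3.9, 2.7, -0.2]
opening: 0.15
```

```bash

python3 -c "
from h import *
s=bot.read_state();print(s['tcp_rot'].T@s['force'],s['position'],s['moment'])
hook(.0745,.1662)"
```

```text
[-4.72600888 -0.61413777  0.24015612] [ 0.45796722 -0.2707304   0.16472789] [0.35971276 0.69953501 0.01889666]
dx dy dz cm [-0.27 -0.14 -0.14] twist 0.1 yaw -26.8 t 14.7833
```

Emit:
arm_command:
  plan:
    - {"claw": 0.18, "dx": 0.05, "dy": 0, "dz": 0.05, "twist": 0}
    - {"claw": 0.22, "dx": 0, "dy": 0, "dz": 0.05, "twist": 0}
    - {"claw": 0.27, "dx": -0.1, "dy": 0, "dz": 0.05, "twist": 0}
    - {"claw": 0.32, "dx": -0.2, "dy": 0, "dz": 0.05, "twist": 0}
    - {"claw": 0.36, "dx": -0.25, "dy": 0, "dz": 0.05, "twist": 0}
    - {"claw": 0.36, "dx": -0.25, "dy": 0, "dz": 0, "twist": 0}

```text
time_s: 15.28
position: [0.456, -0.2698, 0.1648]
tcp_rot: [[0.892, -0.451, -0.007], [-0.451, -0.892, 0.016], [-0.013, -0.012, -1.0]]
force: [-0.0, -0.3, -0.2]
opening: 0.34
```

```bash

python3 -c "
from h import *
wsnap('p',('side','wrist'))
crop('pics/side_p.png','pics/p1.png',265,210,345,290,8)
crop('pics/wrist_p.png','pics/p2.png',230,170,450,330,3.5)
s=bot.read_state();print(s['tcp_rot'].T@s['force'],s['position'],s['moment'])"
```

```text
15.3333 [ 0.456  -0.2698  0.1649] [-0.1  0.1 -0.9] 0.34512493289611
[ 0.44171245 -0.49277718 -0.06868458] [ 0.45601005 -0.26982834  0.16492076] [-0.05679607 -0.04217448 -0.02036296]
```

View pics/p1.png

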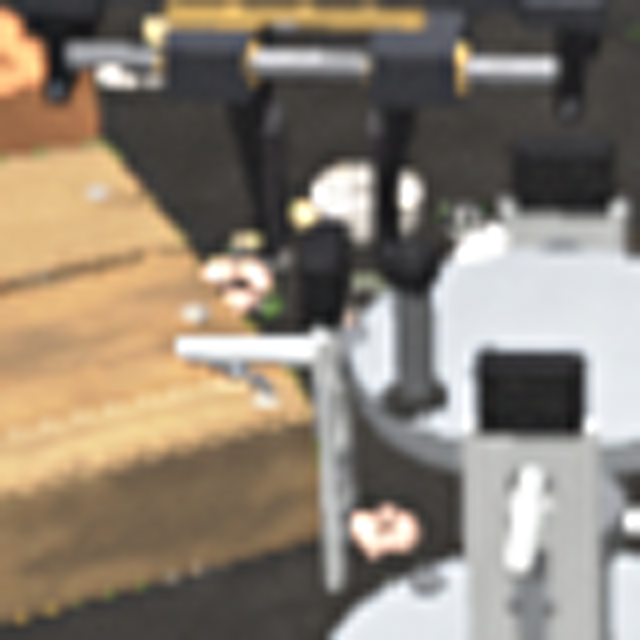

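View pics/p2.png

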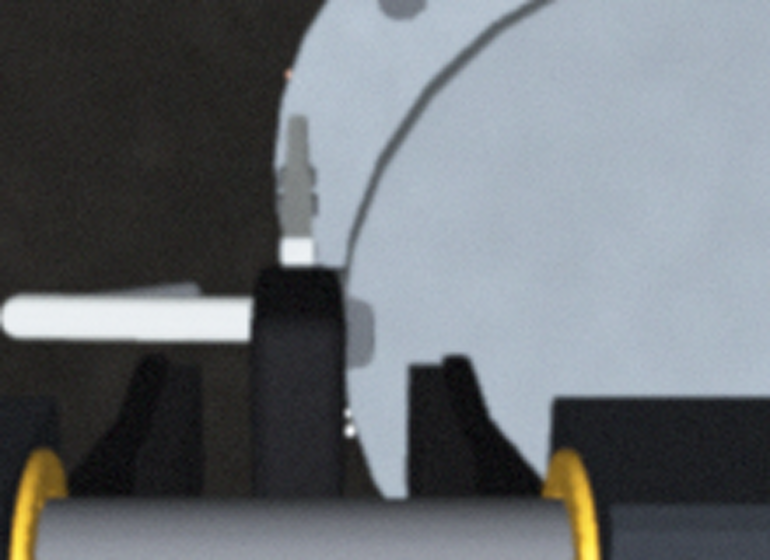

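Emit:
arm_command:
  plan:
    - {"claw": 0.42, "dx": 0, "dy": 0, "dz": 0, "twist": 0}
    - {"claw": 0.42, "dx": 0, "dy": 0, "dz": -0.8, "twist": 0}
    - {"claw": 0.42, "dx": 0, "dy": 0, "dz": -2, "twist": 0}
    - {"claw": 0.42, "dx": 0, "dy": 0, "dz": -4, "twist": 0}
    - {"claw": 0.42, "dx": 0, "dy": 0, "dz": -7, "twist": 0}
    - {"claw": 0.42, "dx": 0, "dy": 0, "dz": -10, "twist": 0}
    - {"claw": 0.42, "dx": 0, "dy": 0, "dz": -13, "twist": 0}
    - {"claw": 0.42, "dx": 0, "dy": 0, "dz": -13, "twist": 0}

```text
time_s: 16.05
position: [0.46, -0.2746, 0.302]
tcp_rot: [[0.893, -0.451, 0.004], [-0.451, -0.892, 0.007], [0.0, -0.008, -1.0]]
force: [0.0, -0.4, 0.1]
opening: 0.416
```

```bash

python3 -c "
from h import *
s=bot.read_state();print(s['position'],s['force'])
hook(.2,.30,-.03)"
```

```text
[ 0.45999175 -0.27464836  0.30195603] [ 2.87614738e-04 -4.30756237e-01  1.32619427e-01]
dx dy dz cm [-13.17  -3.41   0.22] twist 0.1 yaw -26.8 t 16.05
```

Back off to the +y_tool side so the wrist camera sees the hung gauge.

Emit:
arm_command:
  plan:
    - {"claw": 0.42, "dx": -2, "dy": 10, "dz": -1, "twist": 0}
    - {"claw": 0.42, "dx": -2, "dy": 10, "dz": -1, "twist": 0}
    - {"claw": 0.42, "dx": -2, "dy": 10, "dz": -1, "twist": 0}
    - {"claw": 0.42, "dx": -2, "dy": 10, "dz": -1, "twist": 0}
    - {"claw": 0.42, "dx": -2, "dy": 10, "dz": -1, "twist": 0}
    - {"claw": 0.42, "dx": -2, "dy": 10, "dz": -1, "twist": 0}
    - {"claw": 0.42, "dx": -2, "dy": 10, "dz": -1, "twist": 0}
    - {"claw": 0.42, "dx": -2, "dy": 10, "dz": -1, "twist": 0}

```text
time_s: 16.72
position: [0.3975, -0.3538, 0.3109]
tcp_rot: [[0.893, -0.45, 0.003], [-0.45, -0.893, 0.008], [-0.0, -0.008, -1.0]]
force: [0.3, 0.9, -0.1]
opening: 0.424
```

```bash

python3 -c "
from h import *
wsnap('q',('side','wrist'))
crop('pics/side_q.png','pics/q1.png',265,205,375,310,6)
crop('pics/wrist_q.png','pics/q2.png',220,60,440,280,3)"
```

```text
16.7667 [ 0.3975 -0.3539  0.3109] [ 0.4  0.5 -0.6] 0.4209189187248479
```

View pics/q1.png

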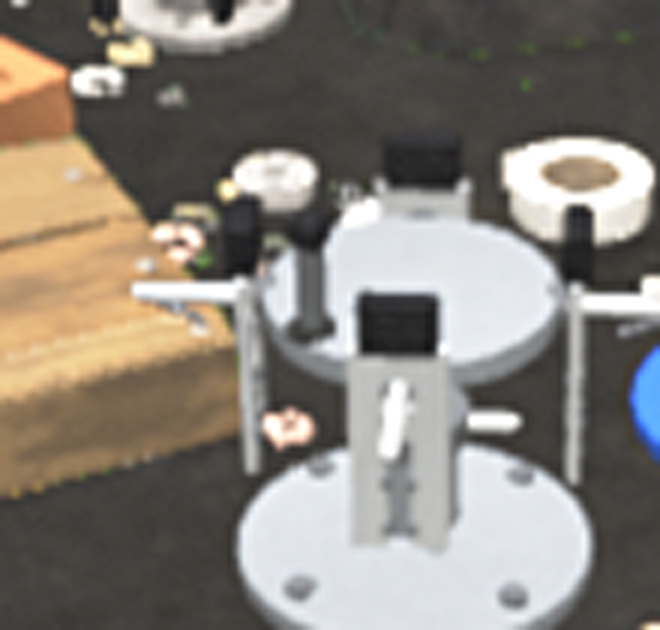

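View pics/q2.png

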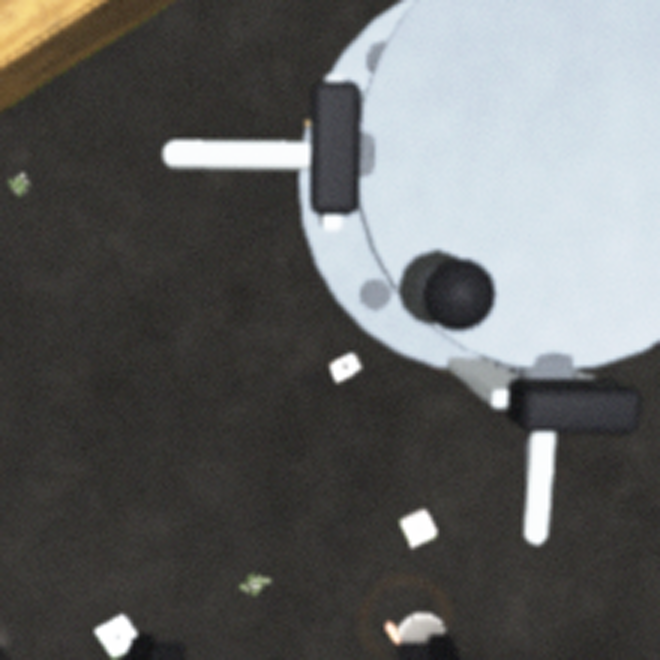

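```bash

python3 -c "
from h import *
wsnap('r',('side','wrist'))
crop('pics/side_r.png','pics/r1.png',275,235,320,290,12)
S=cam('side');a=np.radians(HA);h=np.array([np.cos(a),np.sin(a)])
# reference: project home gauge model and fixed opposite gauge to side
def L(sgn,r,z): return np.r_[AX+sgn*r*h,z]
z=.142
for sg in(1,-1):
  for r,dz in ((.13,0),(.0745,0),(.0745,.046),(.0745,.018),(.0745,-.084)):
    u=proj(S,L(sg,r,z+dz))[0];print(sg,r,dz,u.round(1),'q1',((u-[265,205])*6).round(0),'r1',((u-[275,235])*12).round(0))
W=wcam('r');g=lambda x,y:(220+x/3,60+y/3)
for p in ((335,85),(335,145),(335,212)):
  P=atz(W,*g(*p),z+.046);print(P,(P[:2]-AX)@h)
for p in((577,408),):
  P=atz(W,*g(*p),z+.046);print(P,np.hypot(*(P[:2]-AX)))
"
```

```text
16.8667 [ 0.3975 -0.3542  0.311 ] [-0.   0.1 -0.4] 0.42086018830294974
1 0.13 0 [286.3 253.4] q1 [128. 291.] r1 [136. 221.]
1 0.0745 0 [306.1 254. ] q1 [247. 294.] r1 [374. 228.]
1 0.0745 0.046 [305.5 239.4] q1 [243. 206.] r1 [366.  53.]
1 0.0745 0.018 [305.9 248.3] q1 [245. 260.] r1 [371. 160.]
1 0.0745 -0.084 [307.2 279.4] q1 [253. 446.] r1 [387. 533.]
-1 0.13 0 [380.7 256.1] q1 [694. 306.] r1 [1269.  253.]
-1 0.0745 0 [360.2 255.5] q1 [571. 303.] r1 [1023.  246.]
-1 0.0745 0.046 [360.6 240.8] q1 [574. 215.] r1 [1027.   69.]
-1 0.0745 0.018 [360.4 249.8] q1 [572. 269.] r1 [1025.  178.]
-1 0.0745 -0.084 [359.7 281.1] q1 [568. 457.] r1 [1016.  553.]
[ 0.46120638 -0.2539058   0.188     ] 0.07651016222106703
[ 0.45427359 -0.26810057  0.188     ] 0.07627060469773994
[ 0.44628344 -0.28446026  0.188     ] 0.07599451094748041
[ 0.48708365 -0.36880029  0.188     ] 0.07565507180814833
```

View pics/r1.png

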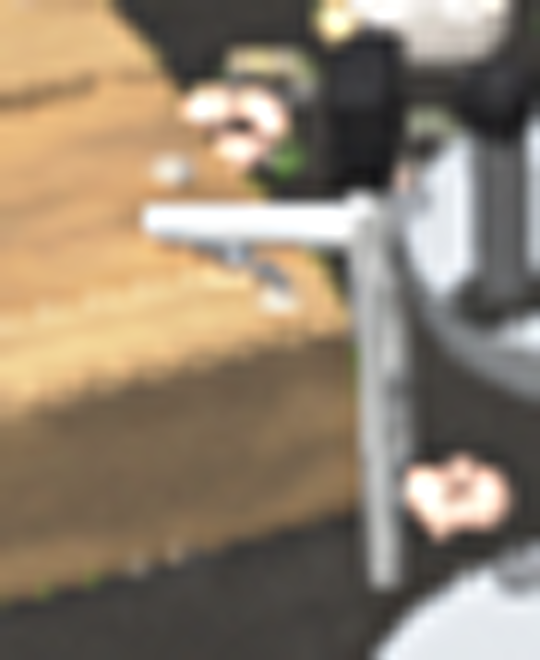

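```bash

python3 -c "
from h import *
crop('pics/wrist_r.png','pics/r2.png',270,70,350,130,8)
crop('pics/wrist_r.png','pics/r3.png',370,170,440,250,8)"
```

```text
(no output)
```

View pics/r2.png

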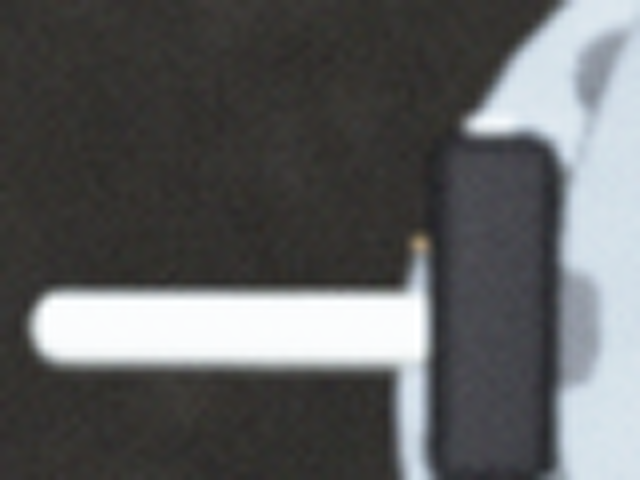

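View pics/r3.png

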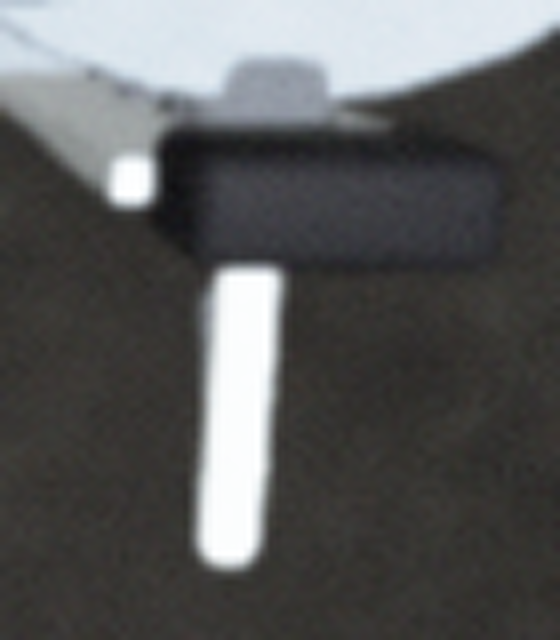

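```bash

python3 -c "
from h import *
W=wcam('r');a=lambda x,y:(270+x/8,70+y/8);b=lambda x,y:(370+x/8,170+y/8)
h=np.array([np.cos(np.radians(HA)),np.sin(np.radians(HA))]);l=np.array([-h[1],h[0]])
for z in (.140,.142,.144):
  # tip tops at axis height (silhouette)
  t=atz(W,*a(30,328),z)[:2];s=atz(W,*a(491,125),z+.018)[:2]
  t2=atz(W,*b(228,571),z)[:2];s2=atz(W,*b(132,181),z+.018)[:2]
  print(z,'loose',130-((t-s)@h)*1000,'fixed',130-((t2-s2)@l)*1000)
"
```

```text
0.14 loose 74.14473099241405 fixed 73.94798097462274
0.142 loose 74.46177603156706 fixed 74.24741658864156
0.144 loose 74.77882107072014 fixed 74.54685220266035
```

```bash
python3 -c "
from rig import bot
print(bot.read_state()['time_s'],bot.hand_in())"
```

```text
the job is handed in; nothing more can be done
16.9167 None
```

I turned the carousel to its stop, took the snap gauge from the stand and hung it on the empty hook, then handed in at 16.9 s.

- **Carousel:** I pushed the post until the force rose from about 3 N to about 8 N and turning stopped. From the side camera, the hook pointed at 153.1°, against 153.4° implied by the foot's bolt holes. Wrist force stayed well below 25 N at every reading.
- **Hanging:** The gauge threaded onto the bar without resistance. It met about 4 N at the latch, then the force fell away once it was past. I pushed it onto the shoulder until I felt 3–5 N. Lowering it onto the bar read nearly 10 N, so I eased back to almost zero before opening the gripper.
- **Last checks:** In the final pictures the gauge hangs plumb. The latch is back down and the hook has not moved. I measured the gauge at 74.5 mm from the axis by its distance from the bar tip (nominal home 74.5). A fixed gauge measured the same way gave 74.2. The gripper was clear and touching nothing.

**What I could not confirm:** A cruder measure gave 76.3 mm for the gauge and 75.7 mm for a fixed one. The pictures cannot rule out a gap of a few tenths of a millimetre at the shoulder. I did not check the bystander parts one by one at the end. The arm never went near them and I felt no unexpected contact.

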